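# Draw two filter cassettes from the gravity magazine

## Task

Set out the filters for the next sample: push the magazine's slide to deliver the lowest cassette (blue), take it from the landing and set it down flat and square in the middle of the blue stand, then do the same with the next one (yellow) for the yellow stand. Set each cassette down gently rather than dropping it, let the two white cassettes drop down and stay in the magazine with its slide back home, and do not disturb the bottle, vials, tin or beaker standing around.

Things in the scene. Friction and masses are not known exactly. Their poses are not given: they have to be found in the camera images.
- magazine: fixed gravity magazine; origin at the centre of its underside, on the shaft axis, z up; base plate 206 (x) x 66 (y) x 4 mm. Clear square shaft with slits, outside 53 x 53 mm, floor at z = 30 mm, top at 135 mm. The exit faces the magazine's -x (landing there), the slide is on +x. Four cassettes are stacked in the shaft: blue lowest, then yellow, white, white
- landing (a point): middle of the top of the landing, a ledge before the exit at z = 30 mm, 36 mm wide (y), from the magazine's x = -26 to -88 mm (this point x = -56.5), end lip 3 mm high at x = -85. A pushed-out cassette lies here, centre at x = -54 to -62, and overhangs 4 mm on both y sides, where fingers have room; no walls beside it
- hopper (a point): centre of the mouth of the flared white hopper on the shaft, 162 mm high; it reaches 54 mm out from the shaft axis on all four sides between z = 133 and 162 mm, so over part of the landing and of the slide: a gripper there must lean away from the shaft by 25 to 45 degrees
- pusher (a joint): the magazine's slide, m: 0 home, 0.062 fully pushed (towards the magazine's -x). It pushes the lowest cassette out onto the landing only when pushed fully. A spring (2 N at home, 5 N when fully in) brings it home when let go, and the stack then drops by one. Push at most at about 60 mm/s so that the cassette does not slide off
- pusher_post (a point): centre of the outer (+x) face of the slide's black thumb bar, 102 mm from the shaft axis on the magazine's +x side when home, 66 mm above the table; moves with the slide. The bar is 10 mm thick (x), 64 mm wide (y) and reaches from z = 32 to 81 mm; push on this face towards the magazine's -x
- blue_cassette: blue square filter cassette, 44 x 44 x 12 mm, 21 to 42 g, with a round white membrane drawn on top; origin at the centre of its underside, z up, x and y along its edges (at the start parallel to the magazine's)
- yellow_cassette: yellow square filter cassette, 44 x 44 x 12 mm, 21 to 42 g, with a round white membrane drawn on top; origin at the centre of its underside, z up, x and y along its edges (at the start parallel to the magazine's)
- white_cassette_1: white square filter cassette, 44 x 44 x 12 mm, 21 to 42 g, with a round white membrane drawn on top; origin at the centre of its underside, z up, x and y along its edges (at the start parallel to the magazine's); third from below
- white_cassette_2: white square filter cassette, 44 x 44 x 12 mm, 21 to 42 g, with a round white membrane drawn on top; origin at the centre of its underside, z up, x and y along its edges (at the start parallel to the magazine's); uppermost
- blue_stand: blue cassette stand, fixed; origin at the centre of its underside; base plate 76 (x) x 56 (y) x 4 mm; bed at z = 30 mm, 64 long (x), 34 wide (y), so a cassette overhangs 5 mm on both open y sides, where fingers have room. Stops 4 mm high at both x ends, 56 mm clear between; the cassette lies between them, edges along the stand's. In the right-hand place (they swap) a 364 mm filter tower stands near on the right: lean left
- yellow_stand: yellow cassette stand, fixed; origin at the centre of its underside; base plate 76 (x) x 56 (y) x 4 mm; bed at z = 30 mm, 64 long (x), 34 wide (y), so a cassette overhangs 5 mm on both open y sides, where fingers have room. Stops 4 mm high at both x ends, 56 mm clear between; the cassette lies between them, edges along the stand's. In the right-hand place (they swap) a 364 mm filter tower stands near on the right: lean left
- wide_bottle: white bottle, 85 mm across, 157 mm high, beside the shaft on the magazine's +y side; leave alone; origin at its underside
- white_vial: white vial with a light grey cap, 20 mm across, 56 mm high, beside the shaft on the magazine's -y side; leave alone; origin at its underside
- black_vial: white vial with a black cap, 20 mm across, 56 mm high, beside the blue stand on its -y side; leave alone; origin at its underside
- tin: small tin with a grey lid, 44 mm across, 29 mm high, beside the yellow stand on its -y side; leave alone; origin at its underside
- beaker: clear beaker, 87 x 94 mm, 124 mm high, to the right of the right-hand stand; leave alone; origin at its underside

How it is judged:
On the way, in this order (a step that is already met when the one before it is completed fails the run):
1. the blue cassette is lowered onto the blue stand while still held (contact force between blue_cassette and the fingers above 0.5 N and horizontal distance between blue_cassette and blue_stand below 0.02 m and z of blue_cassette in the frame of blue_stand below 0.042 m), for 0.05 s.
2. the blue cassette lies flat on the blue stand, let go (horizontal distance between blue_cassette and blue_stand below 0.012 m and z of blue_cassette in the frame of blue_stand between 0.026 and 0.034 m and angle between blue_cassette's own z axis and vertical below 0.12 rad and linear speed of blue_cassette below 0.02 m/s and contact force between blue_cassette and the fingers below 0.05 N), for 0.2 s.
3. the yellow cassette is lowered onto the yellow stand while still held (contact force between yellow_cassette and the fingers above 0.5 N and horizontal distance between yellow_cassette and yellow_stand below 0.02 m and z of yellow_cassette in the frame of yellow_stand below 0.042 m), for 0.05 s.
4. the yellow cassette lies flat on the yellow stand, let go (horizontal distance between yellow_cassette and yellow_stand below 0.012 m and z of yellow_cassette in the frame of yellow_stand between 0.026 and 0.034 m and angle between yellow_cassette's own z axis and vertical below 0.12 rad and linear speed of yellow_cassette below 0.02 m/s and contact force between yellow_cassette and the fingers below 0.05 N), for 0.2 s.
At the end, for the whole second after the job is handed in: each coloured cassette lies flat, at rest and let go on the stand of its colour, centre within 12 mm of the stand's centre and edges within 0.3 rad of the stand's x axis; the two white cassettes have dropped to the bottom of the shaft and lie flat there; the slide is home (within 4 mm) (all of step 2 and all of step 4 and (angle between the x axis of blue_cassette and the x axis of blue_stand, either way round below 0.3 rad or angle between the y axis of blue_cassette and the x axis of blue_stand, either way round below 0.3 rad) and (angle between the x axis of yellow_cassette and the x axis of yellow_stand, either way round below 0.3 rad or angle between the y axis of yellow_cassette and the x axis of yellow_stand, either way round below 0.3 rad) and horizontal distance between each of white_cassette_1, white_cassette_2 and magazine below 0.006 m and z of white_cassette_1 in the frame of magazine below 0.034 m and angle between each of white_cassette_1, white_cassette_2's own z axis and vertical below 0.1 rad and z of white_cassette_2 in the frame of magazine below 0.046 m and value of joint pusher below 0.004 m); the robot touches nothing.
It fails at once if a cassette falls off to the table (height (world z) of any of blue_cassette, yellow_cassette, white_cassette_1, white_cassette_2 below 0.02 m).
It fails at once if a white cassette leaves the shaft (horizontal distance between any of white_cassette_1, white_cassette_2 and magazine above 0.015 m).
It fails at once if a bystander (bottle, vial, tin, beaker) is shifted by more than 20 mm or tipped (distance of any of wide_bottle, white_vial, black_vial, tin, beaker from where it was at the start of the episode above 0.02 m or angle between any of wide_bottle, white_vial, black_vial, tin, beaker's own z axis and vertical above 0.3 rad).
It also fails if it takes over 72 s, if anything falls off the work surface, if the arm or the gripper's body presses on something with over 40 N, if the wrist force passes 120 N, or if a joint passes its speed limit or range.

## Robot

A 7-joint arm with a two-finger parallel gripper is mounted at the origin on a cart in front of the work surface, level with it; the furniture and walls round the work are solid. World frame = base frame: x ahead of the robot, y to its left, z up, the work surface at z = 0. Lengths are in m, angles in rad, forces in N, time in s.
With the tool pointing down it reaches from about 0.4 to 0.9 m from the base axis. Payload 5.6 kg.
Tool frame: the origin (TCP) lies midway between the tips of the shut fingers; the grasp point (between the pads) lies 19 mm behind it; z points along the fingers, y is the direction in which the jaws open and shut (so a half turn about z gives the same grasp; the last joint's range is limited). The gripper opens to 92 mm and grips with 3 to 60 N. Pads are 20 mm wide; open, the fingers measure 128 mm over their backs; the gripper's body (75 mm by 189 mm) begins 69 mm behind the grasp point.
Start: joints at [-1.279, 0.468, -0.012, 1.603, 0.006, 1.071, -0.056], TCP at [0.214, 0.614, 0.193] pointing down, gripper open.
Joint ranges: [-2.53, 2.53], [-0.31, 2.02], [-1.57, 1.55], [0.28, 2.44], [-1.29, 4.43], [0.15, 1.84], [-2.92, 2.92]. Speed limits (rad/s): [2.57, 2.57, 3.14, 3.14, 3.14, 3.14, 3.14].

## Interface

Orientations are given as a 3x3 rotation matrix whose columns are the frame's x, y, z axes.
In Python, from plant import read_state, camera, ticket gives the robot as it stands.
- The arm moves only by the tool arm_command, never from a script. Its argument "rows" is a list of rows, each a list of 7 numbers: the turn, a rotation vector about the world's x, y, z in degrees, then the shift along the world's x, y, z in m, then the opening, from 0 (shut) to 1 (fully open). In form: [[wx, wy, wz, tx, ty, tz, hand], ...]. A call has 1 to 12 rows; each row shifts and turns the commanded pose from where the row before left it; what a row does not reach is not made up. A row lasts 1/12 s, in which the tool goes at most 41.7 mm and 7.16 degrees, less where a joint would pass 70% of its speed; a pose out of reach is approached as far as the arm can. A call is refused whole if a number of a shift passes 0.0417 or a number of a turn 7.16, either way. A call with a gripper value outside its range is refused whole. The fingers move at their own pace and stop on an object; "newtons" is the grip in N (left out, the last holds). Time passes only in rows, so rows that do not move let the fingers close. It gives the time, the measured TCP pose, the force and the opening at its end, in the units of the state.
- read_state(): the state, without advancing time (a new reading comes with each control period).
- camera(name): name is "scene" or "top" or "wrist"; returns a dict with "color" (384x512x3 uint8, red, green, blue), "fx", "fy", "cx", "cy" (pixels), "dist_coeffs" ([k1, k2, p1, p2, k3] as OpenCV has them; the pictures are not rectified), "eye" and "orientation" of the camera in the world; the wrist camera has in their place "hand_eye" (4x4, takes a point from camera to tool coordinates, whose origin is the TCP and whose axes are the flange's). Camera axes: x right, y down, z forward; pixel columns grow to the right and rows downward; lengths in m; the calibration is good to about 2 mm. A picture is of the moment at which its call begins: read the wrist's pose just before it. There is no depth.
- ticket.hand_in(): hands the job in, once; it reports no verdict.
The state is a dict: "clock": time; "joint_positions": joint angles; "qvel": joint speeds; "tau": joint torques, N m; "eef_pos": TCP position; "orientation": TCP orientation; "contact_force": force on the tool from outside, world axes, zero at the start; "torque": the same for the moment, N m; "finger_gap": finger opening in m.
Only numpy, scipy, OpenCV 4.12 (cv2) and the standard library are available. Lean on these libraries where they do the work, as an engineer would, in place of code of your own. Each camera call takes 0.05 s, during which the arm holds its last target.

## Working session

There is one attempt and no reset: what is moved stays moved. The work goes in short steps, Python scripts to look and compute and a tool call to move; the robot and the scene stay as the last step left them, time stands still between calls to the robot, and variables do not carry over. Pictures are saved under pics/ and viewed, and the job is handed in when it is done.

Besides the shell and the picture viewer there is one more tool, called after "Emit:" as name([rows], argument=value, ...), one row to a line, values as JSON. arm_command: Moves the arm, as the interface text tells. Its arguments: {"type":"object","properties":{"rows":{"type":"array"},"newtons":{"type":"number"}},"required":["rows"]}

```bash
ls; mkdir -p pics
python3 - <<'E'
from plant import read_state,camera
import cv2
s=read_state()
for k in s: print(k,s[k])
for n in ["scene","top","wrist"]:
    c=camera(n)
    cv2.imwrite(f"pics/{n}0.png",cv2.cvtColor(c["color"],cv2.COLOR_RGB2BGR))
    print(n,{k:v for k,v in c.items() if k!="color"})
print(read_state()["clock"])
E
```

```text
pics
clock 0.0
joint_positions [-1.27902601  0.46838165 -0.01159786  1.60367053  0.00599012  1.07139685
 -0.05631902]
qvel [ 0.00076132  0.00068186 -0.00106816  0.00065034 -0.00069143  0.00133545
 -0.00077187]
tau [-6.82355335e-06 -5.20563841e+01 -1.27531783e-02 -2.43750662e+01
 -5.67148626e-02  1.72279141e-02  1.61615549e-04]
eef_pos [0.21341522 0.61327506 0.19171807]
orientation [[-9.44455623e-01  3.28638620e-01 -4.83961855e-04]
 [ 3.28638954e-01  9.44453997e-01 -1.75640689e-03]
 [-1.20143427e-04 -1.81789708e-03 -9.99998340e-01]]
contact_force [-1.02227107  0.20815811 -0.18973615]
torque [ 0.02131383  0.01514824 -0.01932953]
finger_gap 0.09195487638235823
scene {'fx': 442.421890204327, 'fy': 442.421890204327, 'cx': 261.18445672831245, 'cy': 195.11253569727288, 'dist_coeffs': array([0.02082124, 0.        , 0.        , 0.        , 0.        ]), 'eye': array([-0.17615164, -0.50417876,  0.84858237]), 'orientation': array([[ 0.6472106 , -0.48802484,  0.58561949],
       [-0.76227257, -0.40657946,  0.50362056],
       [-0.00767849, -0.77235024, -0.63515049]])}
top {'fx': 451.836298714599
[... 240 characters left out ...]
ray([[ 0.34526317, -0.89649538,  0.27764975],
       [-0.93847591, -0.32743188,  0.1097786 ],
       [-0.00750462, -0.29847011, -0.95438948]])}
wrist {'fx': 303.4294643899892, 'fy': 303.4294643899892, 'cx': 257.92321417339014, 'cy': 192.35360502429276, 'dist_coeffs': array([-0.08155415,  0.        ,  0.        ,  0.        ,  0.        ]), 'hand_eye': array([[ 3.51950022e-04, -9.63737140e-01, -2.66853146e-01,
         7.52386756e-02],
       [ 9.99999708e-01,  1.58008155e-04,  7.48245224e-04,
        -2.73404246e-04],
       [-6.78946739e-04, -2.66853331e-01,  9.63736914e-01,
        -1.91670384e-01],
       [ 0.00000000e+00,  0.00000000e+00,  0.00000000e+00,
         1.00000000e+00]])}
0.15
```

View pics/scene0.png

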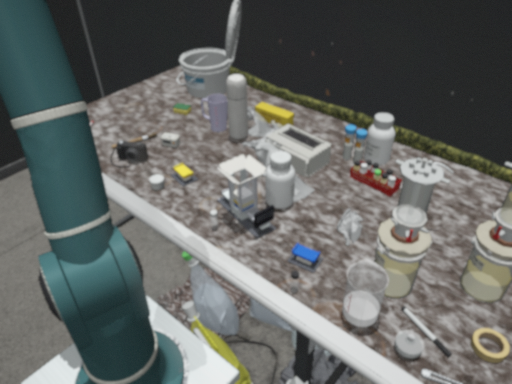

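View pics/top0.png

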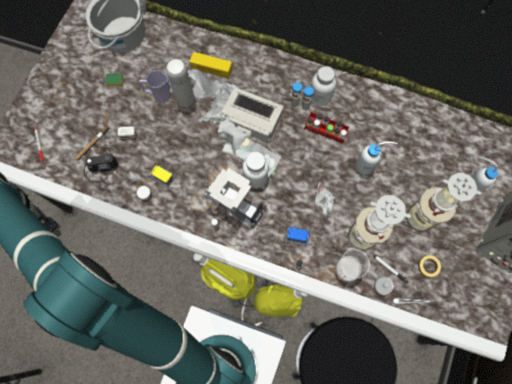

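View pics/wrist0.png

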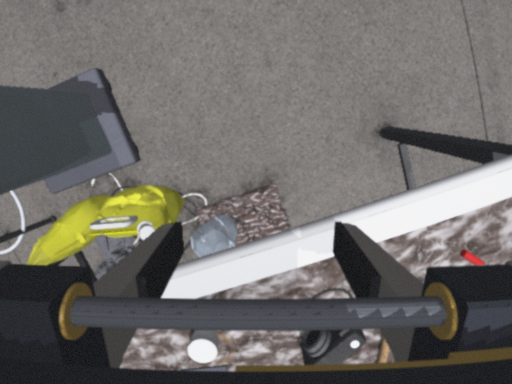

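```bash
cat > h.py <<'E'
import numpy as np,cv2
from plant import read_state,camera
def K(c): return np.array([[c["fx"],0,c["cx"]],[0,c["fy"],c["cy"]],[0,0,1]])
def pose(c,s=None):
    if "eye" in c: return np.array(c["eye"]),np.array(c["orientation"])
    T=np.eye(4);T[:3,:3]=s["orientation"];T[:3,3]=s["eef_pos"]
    M=T@c["hand_eye"]; return M[:3,3],M[:3,:3]
def rays(c,px,s=None):
    e,R=pose(c,s)
    p=cv2.undistortPoints(np.array(px,float).reshape(-1,1,2),K(c),c["dist_coeffs"]).reshape(-1,2)
    d=np.c_[p,np.ones(len(p))]@R.T
    return e,d
def onz(c,px,z,s=None):
    e,d=rays(c,px,s); return e+d*((z-e[2])/d[:,2])[:,None]
def proj(c,P,s=None):
    e,R=pose(c,s)
    q=(np.array(P,float).reshape(-1,3)-e)@R
    return cv2.projectPoints(q,np.zeros(3),np.zeros(3),K(c),c["dist_coeffs"])[0].reshape(-1,2)
def save(c,name,box=None,f=1):
    im=cv2.cvtColor(c["color"],cv2.COLOR_RGB2BGR)
    if box: im=im[box[1]:box[3],box[0]:box[2]]
    cv2.imwrite("pics/"+name,cv2.resize(im,None,fx=f,fy=f,interpolation=cv2.INTER_CUBIC))
E
python3 - <<'E'
from h import *
c=camera("top");save(c,"top1.png",(110,130,330,280),3.6)
import pickle;pickle.dump(c,open("top.pkl","wb"))
c=camera("scene");save(c,"scene1.png",(130,130,340,290),3.7)
pickle.dump(c,open("scene.pkl","wb"))
E
```

```text
(no output)
```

View pics/top1.png

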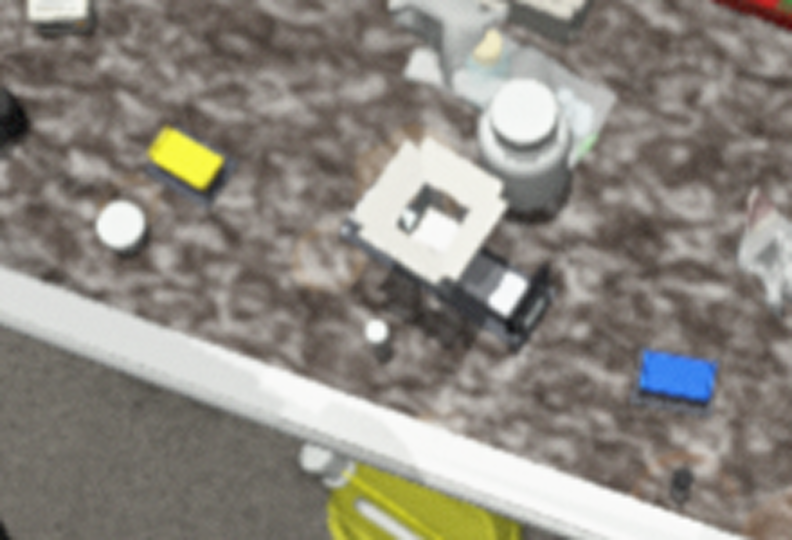

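View pics/scene1.png

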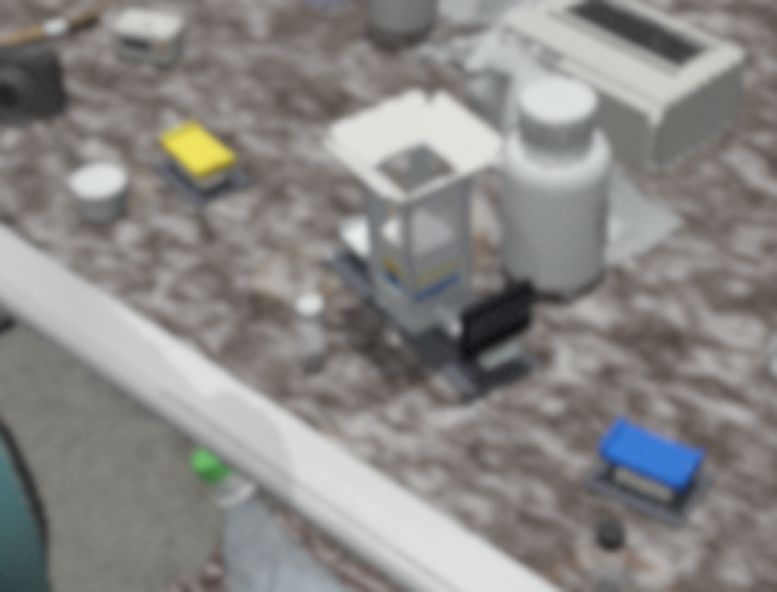

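Run:
```python
from h import *
import pickle
for n in ["top","scene"]:
    c=pickle.load(open(n+".pkl","rb"))
    hsv=cv2.cvtColor(c["color"],cv2.COLOR_RGB2HSV)
    print(n)
    for col,lo,hi,box in [("blue",(105,140,80),(125,255,255),None),("yellow",(24,140,120),(34,255,255),None)]:
        m=cv2.inRange(hsv,lo,hi)
        nn,lab,st,ce=cv2.connectedComponentsWithStats(m)
        for i in range(1,nn):
            if st[i,4]<40: continue
            P=onz(c,[ce[i]],0.03)[0]
            cnt=np.argwhere(lab==i)[:,::-1]
            Q=onz(c,cnt,0.031)[:,:2].astype(np.float32)
            r=cv2.minAreaRect(Q*1000)
            print(col,st[i],ce[i].round(1),P.round(4),r)
    if n=="top":
        # px
        pts={"hop_left":(355,208),"hop_top":(420,140),"hop_right":(507,200),"hop_bot":(440,282)}
        px=[(110+x/3.6,130+y/3.6) for x,y in pts.values()]
        H=onz(c,px,0.162); print(H.round(4),H.mean(0))
        pts=[(123,222),(524,105),(376,328),(682,478)]
        px=[(110+x/3.6,130+y/3.6) for x,y in pts]
        for p,z in zip(px,[.029,.157,.056,.056]): print(onz(c,[p],z).round(3))
    else:
        pts=[(328,145),(418,92),(503,140),(400,200)]
        px=[(130+x/3.7,130+y/3.7) for x,y in pts]
        H=onz(c,px,0.162); print(H.round(4),H.mean(0))
        # thumb bar top corners
        pts=[(463,325),(530,284),(465,352),(528,315)]
        px=[(130+x/3.7,130+y/3.7) for x,y in pts]
        print(onz(c,px[:2],.081).round(4))
```

```text
top
blue [288 228  21  14 220] [297.8 234.2] [ 0.4794 -0.0855  0.03  ] ((479.27789306640625, -85.23872375488281), (36.387306213378906, 64.3695297241211), 8.453742980957031)
yellow [190  52  42  21 474] [210.4  61.9] [0.9835 0.4235 0.03  ] ((983.7619018554688, 423.6056213378906), (50.9598503112793, 155.42913818359375), 2.427543878555298)
yellow [152 165  20  18 197] [161.1 173.7] [0.5178 0.4157 0.03  ] ((517.4020385742188, 416.467529296875), (67.37049865722656, 36.67255401611328), 78.68421173095703)
yellow [ 201  259   53   40 1147] [227.7 279.6] [0.265  0.0752 0.03  ] ((262.4859619140625, 80.63087463378906), (168.93386840820312, 90.88982391357422), 87.62992858886719)
yellow [ 256  285   46   31 1053] [276.9 300.2] [ 0.2582 -0.0918  0.03  ] ((261.6139831542969, -95.7322769165039), (90.19670104980469, 140.81085205078125), 17.163352966308594)
[[0.492  0.216  0.162 ]
 [0.5678 0.1865 0.162 ]
 [0.5427 0.098  0.162 ]
 [0.4563 0.1253 0.162 ]] [0.51470692 0.15645954 0.162     ]
[[0.44  0.444 0.029]]
[[0.63  0.115 0.157]]
[[0.422 0.18  0.056]]
[[ 0.389 -0.119  0.056]]
scene
blue [293 244  26  19 267] [305.4 252.9] [ 0.4757 -0.0882  0.03  ] ((474.87445068359375, -88.08704376220703), (36.59358215332031, 65.62735748291016), 10.092609405517578)
yellow [256 103  37  21 372] [275.2 112.6] [0.9852 0.4207 0.03  ] ((983.93017578125, 422.29180908203125), (178.84584045410156, 80.1223373413086), 84.51974487304688)
yellow [174 164  19  13 134] [182.9 170.3] [0.5148 0.4122 0.03  ] ((514.1724853515625, 412.0288391113281), (65.96124267578125, 32.867530822753906), 76.65937042236328)
yellow [196 322  53  62 478] [223.4 351.4] [ 0.1477 -0.1201  0.03  ] ((148.76829528808594, -115.42566680908203), (176.86868286132812, 26.285381317138672), 75.19163513183594)
[[0.4671 0.1958 0.162 ]
 [0.5576 0.1914 0.162 ]
 [0.5514 0.104  0.162 ]
 [0.4531 0.1133 0.162 ]] [0.50729843 0.15113126 0.162     ]
[[0.4515 0.0569 0.081 ]
 [0.515  0.0485 0.081 ]]
```

Emit:
arm_command([
  [0, 0, 0, 0, 0, 0.03, 1],
  [0, 0, -5, 0.01, -0.015, 0.03, 1],
  [0, 0, -6, 0.022, -0.028, 0.02, 1],
  [0, 0, -6, 0.022, -0.03, 0.016, 1],
  [0, 0, -6, 0.022, -0.03, 0.016, 1],
  [0, 0, -6, 0.022, -0.03, 0.016, 1],
  [0, 0, -6, 0.022, -0.03, 0.016, 1],
  [0, 0, -6, 0.022, -0.03, 0.016, 1],
  [0, 0, -6, 0.022, -0.03, 0.016, 1],
  [0, 0, -6, 0.022, -0.03, 0.016, 1],
  [0, 0, -6, 0.022, -0.03, 0.016, 0.5],
  [0, 0, -6, 0.022, -0.03, 0.016, 0],
])

```text
clock: 1.25
eef_pos: [0.4442, 0.2991, 0.4177]
orientation: [[-0.096, 0.995, 0.0], [0.995, 0.096, 0.001], [0.001, 0.0, -1.0]]
contact_force: [0.9, 0.4, 0.3]
finger_gap: 0.081
```

Emit:
arm_command([
  [0, 0, -6, 0.022, -0.03, 0.01, 0],
  [0, 0, -6, 0.022, -0.03, 0, 0],
  [0, 0, -6, 0.022, -0.03, 0, 0],
  [0, 0, -3, 0.01, -0.02, 0, 0],
  [0, 0, 0, 0, 0, 0, 0],
  [0, 0, 0, 0, 0, 0, 0],
])

```text
clock: 1.75
eef_pos: [0.5195, 0.1903, 0.4265]
orientation: [[0.263, 0.965, -0.001], [0.965, -0.263, 0.0], [0.0, -0.001, -1.0]]
contact_force: [-0.5, 0.3, -1.1]
finger_gap: 0.0405
```

Run:
```python
from h import *
import pickle
s=read_state();c=camera("wrist");pickle.dump((s,c),open("w1.pkl","wb"))
print(s["clock"],s["eef_pos"],s["orientation"],s["joint_positions"],s["qvel"])
save(c,"w1.png",None,1.5)
```

```text
1.75 [0.51954193 0.19027953 0.42650906] [[ 2.62766151e-01  9.64859274e-01 -7.28682982e-04]
 [ 9.64859549e-01 -2.62766048e-01  2.35379674e-04]
 [ 3.56351144e-05 -7.64926544e-04 -9.99999707e-01]] [-0.82009238  0.15123303  0.47865409  1.52698945 -0.07019829  1.48097733
 -0.60565461] [-3.23756842e-02  2.20224914e-03 -4.93224482e-02  7.32174627e-04
 -9.92711990e-03 -6.50391554e-05 -2.93736233e-04]
```

View pics/w1.png

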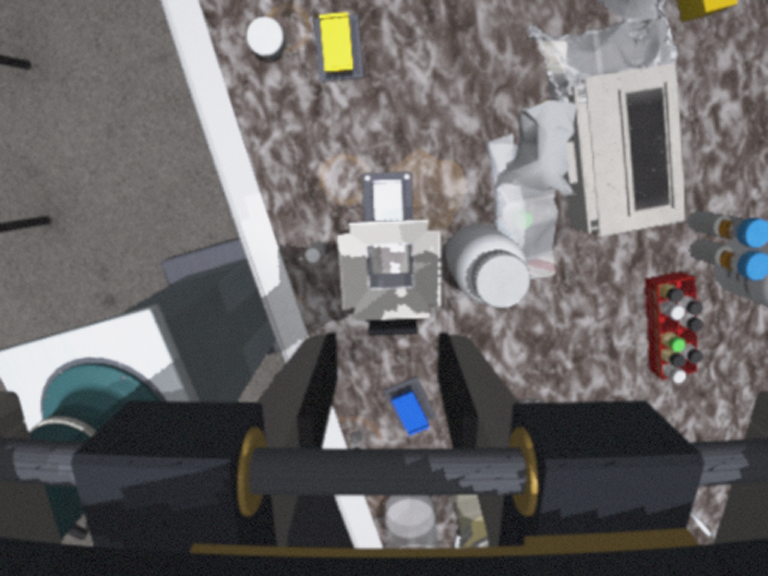

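Run:
```python
from h import *
import pickle
s,c=pickle.load(open("w1.pkl","rb"))
save(c,"w1z.png",(200,100,320,230),4.6)
hsv=cv2.cvtColor(c["color"],cv2.COLOR_RGB2HSV)
for col,lo,hi in [("blue",(105,140,80),(125,255,255)),("yellow",(24,140,120),(34,255,255))]:
    m=cv2.inRange(hsv,lo,hi)
    nn,lab,st,ce=cv2.connectedComponentsWithStats(m)
    for i in range(1,nn):
        if st[i,4]<60: continue
        Q=onz(c,np.argwhere(lab==i)[:,::-1],0.031,s)[:,:2].astype(np.float32)
        print(col,st[i],ce[i].round(1),onz(c,[ce[i]],.031,s).round(4),cv2.minAreaRect(Q*1000))
```

```text
blue [261 260  25  30 427] [273.2 274.5] [[ 0.4797 -0.0822  0.031 ]] ((479.6098327636719, -83.41783905029297), (34.39801025390625, 67.96257781982422), 9.704028129577637)
yellow [468   0  23   8 134] [477.8   2.7] [[0.9853 0.3513 0.031 ]] ((987.9553833007812, 349.4320373535156), (12.599140167236328, 45.979026794433594), 80.3736801147461)
yellow [213   9  22  39 711] [223.9  27.8] [[0.5178 0.4165 0.031 ]] ((517.7054443359375, 416.22686767578125), (65.292724609375, 33.35027313232422), 79.26216125488281)
```

View pics/w1z.png

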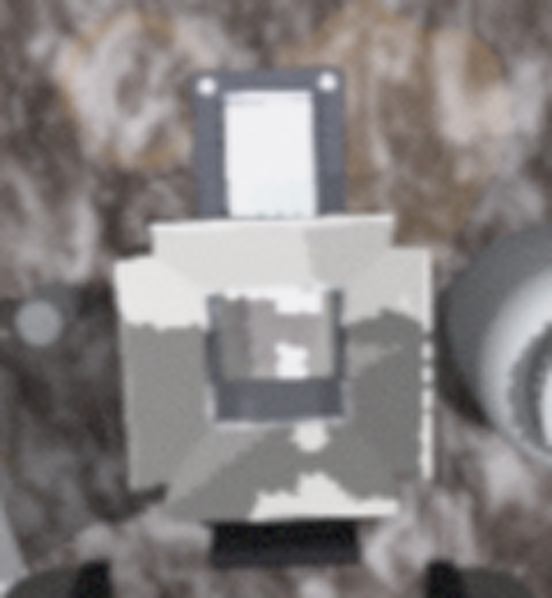

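Run:
```python
from h import *
import pickle
s,c=pickle.load(open("w1.pkl","rb"))
f=lambda pts:[(200+x/4.6,100+y/4.6) for x,y in pts]
def show(n,pts,z):
    P=onz(c,f(pts),z,s);d=P[1]-P[0];print(n,P[:,:2].round(4).tolist(),"mid",P[:2].mean(0).round(4),"len",np.linalg.norm(d).round(4),"ang",np.degrees(np.arctan2(d[1],d[0])).round(1))
show("base far",[(193,71),(345,69)],.004)
show("base left",[(193,71),(197,214)],.004)
show("base right",[(345,69),(345,214)],.004)
show("ledge far",[(223,91),(313,90)],.033)
show("ledge left",[(223,91),(228,215)],.03)
show("ledge right",[(313,90),(316,215)],.03)
show("hop far",[(153,225),(391,215)],.162)
show("hop left",[(117,263),(131,490)],.162)
show("hop right",[(431,250),(431,480)],.162)
show("hop near",[(170,521),(395,516)],.162)
show("bar top",[(210,565),(358,563)],.081)
e=onz(c,f([(40,322)]),.056,s);print(e)
```

```text
base far [[0.5053, 0.2592], [0.5684, 0.2429]] mid [0.5368 0.251  0.004 ] len 0.0652 ang -14.5
base left [[0.5053, 0.2592], [0.4901, 0.1997]] mid [0.4977 0.2294 0.004 ] len 0.0614 ang -104.3
base right [[0.5684, 0.2429], [0.5528, 0.1826]] mid [0.5606 0.2127 0.004 ] len 0.0622 ang -104.5
ledge far [[0.5165, 0.2483], [0.5522, 0.2391]] mid [0.5344 0.2437 0.033 ] len 0.0369 ang -14.6
ledge left [[0.5164, 0.2483], [0.5047, 0.1985]] mid [0.5105 0.2234 0.03  ] len 0.0512 ang -103.3
ledge right [[0.5523, 0.2389], [0.5404, 0.1888]] mid [0.5463 0.2139 0.03  ] len 0.0516 ang -103.4
hop far [[0.4879, 0.2162], [0.5638, 0.1989]] mid [0.5258 0.2076 0.162 ] len 0.0778 ang -12.8
hop left [[0.4729, 0.2073], [0.4549, 0.1308]] mid [0.4639 0.1691 0.162 ] len 0.0786 ang -103.3
hop right [[0.5737, 0.1844], [0.5552, 0.1073]] mid [0.5645 0.1458 0.162 ] len 0.0793 ang -103.5
hop near [[0.4646, 0.1165], [0.5402, 0.0979]] mid [0.5024 0.1072 0.162 ] len 0.0778 ang -13.9
bar top [[0.4619, 0.0679], [0.5208, 0.0528]] mid [0.4914 0.0603 0.081 ] len 0.0608 ang -14.4
[[0.41991434 0.17948759 0.056     ]]
```

Run:
```python
from h import *
import pickle
c=pickle.load(open("top.pkl","rb")); save(c,"top2.png",(280,150,460,300),4)
print(onz(c,[(368,248)],0),onz(c,[(391,211)],.364))
```

```text
[[ 0.5212416  -0.31873503  0.        ]] [[ 0.5400702  -0.28618765  0.364     ]]
```

View pics/top2.png

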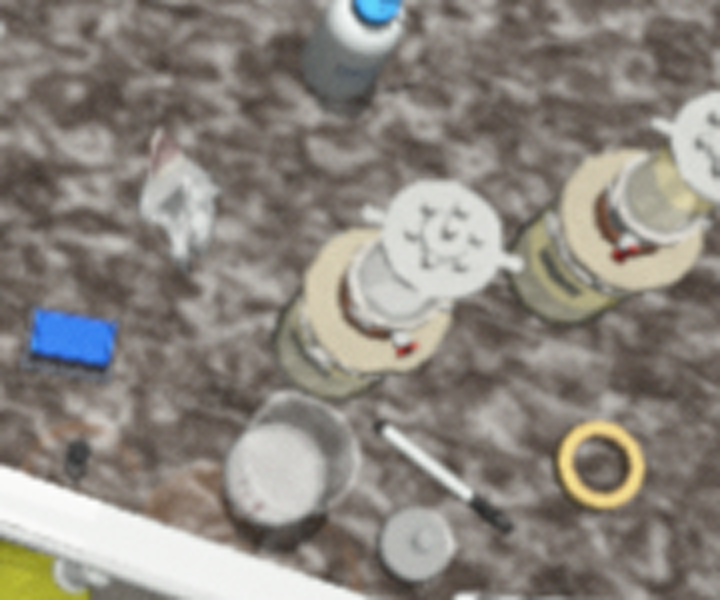

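Emit:
arm_command([
  [4.85, -1.21, 0.25, -0.0073, -0.0307, -0.01, 0],
  [4.85, -1.21, 0.25, -0.0073, -0.0307, -0.01, 0],
  [4.85, -1.21, 0.25, -0.0073, -0.0307, -0.01, 0],
  [4.85, -1.21, 0.25, -0.0073, -0.0307, -0.01, 0],
  [4.85, -1.21, 0.25, -0.0073, -0.0307, -0.01, 0],
  [0, 0, 0, 0, 0, -0.035, 0],
  [0, 0, 0, 0, 0, -0.035, 0],
  [0, 0, 0, 0, 0, -0.035, 0],
  [0, 0, 0, 0, 0, -0.035, 0],
  [0, 0, 0, 0, 0, -0.035, 0],
  [0, 0, 0, 0, 0, 0, 0],
])

```text
clock: 2.72
eef_pos: [0.4784, 0.0402, 0.1958]
orientation: [[0.219, 0.972, 0.085], [0.881, -0.235, 0.411], [0.419, -0.015, -0.908]]
contact_force: [-0.6, 1.3, 0.2]
finger_gap: 0.0003
```

Run:
```python
from h import *
s=read_state();print(s["clock"],s["eef_pos"],s["orientation"],s["joint_positions"])
c=camera("scene"); save(c,"s2.png",(180,80,430,330),2.4)
```

```text
2.7167 [0.47843666 0.04020741 0.19580074] [[ 0.21932516  0.97192151  0.08523531]
 [ 0.8810696  -0.23482983  0.41057436]
 [ 0.41906185 -0.01495105 -0.90783459]] [-0.48128804  0.20423354  0.72444751  2.1153925  -0.68831292  1.00836077
  0.4106394 ]
```

View pics/s2.png

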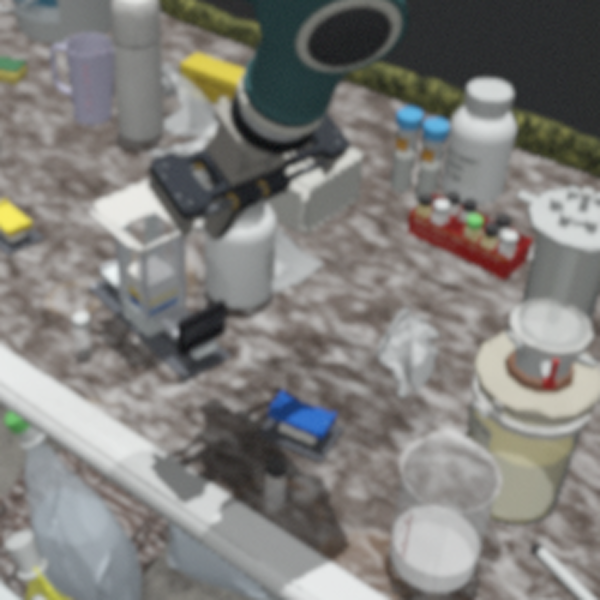

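Emit:
arm_command([
  [0, 0, 0, 0.0012, -0.0009, -0.035, 0],
  [0, 0, 0, 0.0012, -0.0009, -0.035, 0],
  [0, 0, 0, 0.0012, -0.0009, -0.035, 0],
  [0, 0, 0, 0.0012, -0.0009, -0.034, 0],
  [0, 0, 0, 0, 0, 0, 0],
  [0, 0, 0, 0, 0, 0, 0],
])

```text
clock: 3.27
eef_pos: [0.4885, 0.0347, 0.0636]
orientation: [[0.218, 0.971, 0.096], [0.88, -0.238, 0.412], [0.423, -0.005, -0.906]]
contact_force: [0.1, 0.2, -0.2]
finger_gap: 0.0005
```

Run:
```python
from h import *
s=read_state();print(s["clock"],s["eef_pos"],s["contact_force"])
c=camera("scene"); save(c,"s3.png",(180,150,330,290),4)
```

```text
3.2667 [0.48846681 0.0347257  0.06355533] [ 0.13689749  0.23204153 -0.19541644]
```

View pics/s3.png

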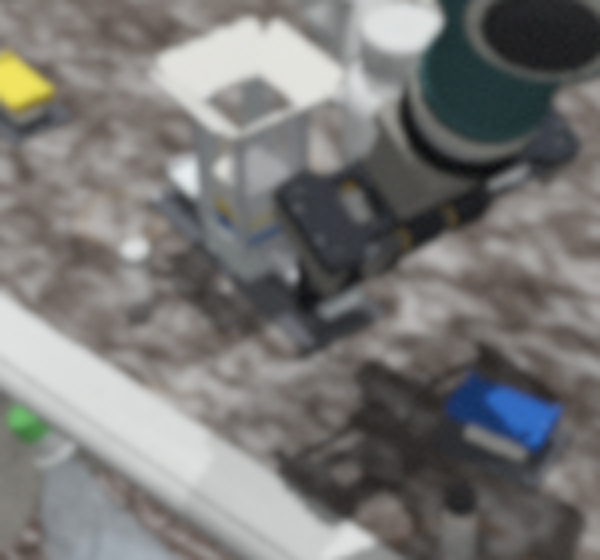

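Emit:
arm_command([
  [0.82, -0.2, 0, 0.0011, 0.0046, -0.003, 0],
  [0.82, -0.2, 0, 0.0011, 0.0046, -0.003, 0],
  [0.82, -0.2, 0, 0.0011, 0.0046, 0, 0],
  [0.82, -0.2, 0, 0.0011, 0.0046, 0, 0],
  [0.82, -0.2, 0, 0.0011, 0.0046, 0, 0],
  [0.82, -0.2, 0, 0.0011, 0.0046, 0, 0],
  [0.82, -0.2, 0, 0.0011, 0.0046, 0, 0],
  [0.82, -0.2, 0, 0.0011, 0.0046, 0, 0],
  [0.82, -0.2, 0, 0.0011, 0.0046, 0, 0],
  [0.82, -0.2, 0, 0.0011, 0.0046, 0, 0],
  [0.82, -0.2, 0, 0.0011, 0.0046, 0, 0],
  [0.82, -0.2, 0, 0.0011, 0.0046, 0, 0],
])

```text
clock: 4.32
eef_pos: [0.5012, 0.0876, 0.0566]
orientation: [[0.199, 0.971, 0.135], [0.794, -0.241, 0.559], [0.575, -0.004, -0.818]]
contact_force: [-4.5, -8.0, 5.9]
finger_gap: 0.0001
```

Emit:
arm_command([
  [0, 0, 0, 0.0011, 0.0046, 0, 0],
  [0, 0, 0, 0.0011, 0.0046, 0, 0],
  [0, 0, 0, 0.0011, 0.0044, 0, 0],
  [0, 0, 0, 0.001, 0.0038, 0, 0],
  [0, 0, 0, 0.0005, 0.002, 0, 0],
  [0, 0, 0, 0, 0, 0, 0],
])

```text
clock: 4.82
eef_pos: [0.5058, 0.1079, 0.0565]
orientation: [[0.199, 0.971, 0.134], [0.794, -0.24, 0.559], [0.575, -0.005, -0.818]]
contact_force: [-1.5, -4.4, 2.7]
finger_gap: 0.0004
```

Run:
```python
from h import *
s=read_state();print(s["clock"],s["eef_pos"],s["contact_force"],(s["eef_pos"]-np.array([.513,.156,0]))@np.array([[-.242,-.97,0],[.97,-.242,0]]).T)
c=camera("scene"); save(c,"s4.png",(180,150,330,290),4)
```

```text
4.8167 [0.50582169 0.10792847 0.05652679] [-1.46368854 -4.37867521  2.65526517] [0.04836653 0.00467035]
```

View pics/s4.png

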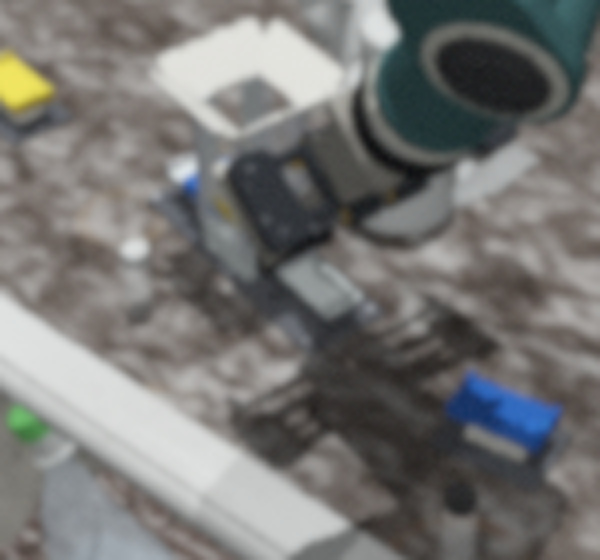

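Emit:
arm_command([
  [0, 0, 0, 0.0005, 0.002, 0, 0],
  [0, 0, 0, 0.0005, 0.002, 0, 0],
  [0, 0, 0, 0, 0, 0, 0],
])

```text
clock: 5.12
eef_pos: [0.5068, 0.112, 0.0565]
orientation: [[0.198, 0.971, 0.134], [0.794, -0.239, 0.559], [0.575, -0.005, -0.818]]
contact_force: [-2.4, -4.0, 2.3]
finger_gap: 0.0003
```

Emit:
arm_command([
  [0, 0, 0, 0.0005, 0.002, 0, 0],
  [0, 0, 0, 0.0005, 0.002, 0, 0],
  [0, 0, 0, 0.0005, 0.002, 0, 0],
  [0, 0, 0, 0, 0, 0, 0],
])

```text
clock: 5.45
eef_pos: [0.5082, 0.118, 0.0565]
orientation: [[0.198, 0.971, 0.134], [0.794, -0.239, 0.559], [0.575, -0.005, -0.818]]
contact_force: [-3.2, -3.9, 2.4]
finger_gap: 0.0003
```

Run:
```python
from h import *
c=camera("scene"); save(c,"s5.png",(200,160,290,250),6.5)
```

```text
(no output)
```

View pics/s5.png

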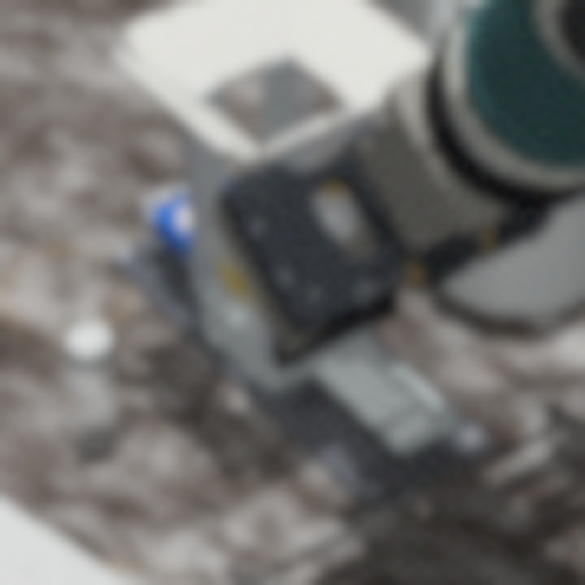

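Emit:
arm_command([
  [0, 0, 0, 0.0005, 0.002, 0, 0],
  [0, 0, 0, 0.0005, 0.002, 0, 0],
  [0, 0, 0, 0, 0, 0, 0],
])

```text
clock: 5.75
eef_pos: [0.5091, 0.122, 0.0565]
orientation: [[0.198, 0.971, 0.134], [0.794, -0.239, 0.559], [0.575, -0.005, -0.818]]
contact_force: [-2.9, -4.7, 3.2]
finger_gap: 0.0004
```

Run:
```python
from h import *
c=camera("top"); save(c,"t5.png",(180,140,300,240),6)
```

```text
(no output)
```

View pics/t5.png

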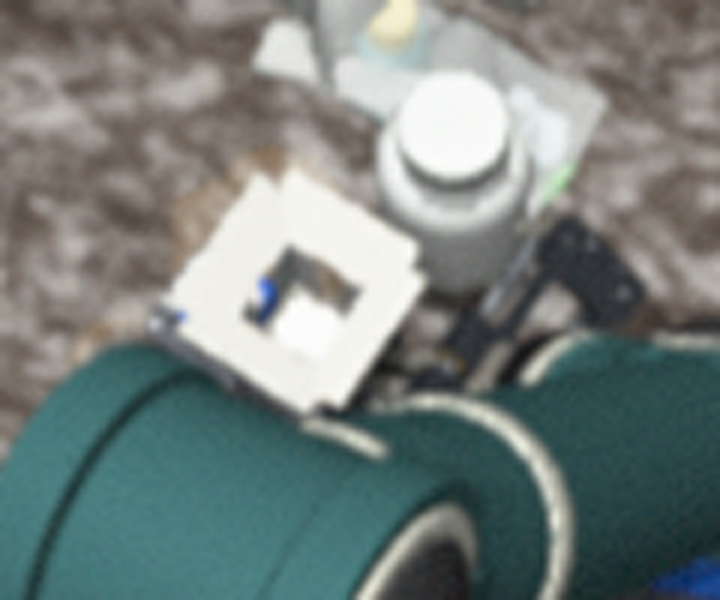

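Emit:
arm_command([
  [0, 0, 0, 0.0005, 0.002, 0, 0],
  [0, 0, 0, 0.0005, 0.002, 0, 0],
  [0, 0, 0, 0, 0, 0, 0],
])

```text
clock: 6.05
eef_pos: [0.5096, 0.1232, 0.0562]
orientation: [[0.201, 0.97, 0.135], [0.795, -0.242, 0.557], [0.573, -0.005, -0.82]]
contact_force: [-8.2, -13.9, 9.9]
finger_gap: 0.0005
```

Run:
```python
from h import *
s=read_state();c=camera("wrist"); save(c,"w5.png",None,1.5)
```

```text
(no output)
```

View pics/w5.png

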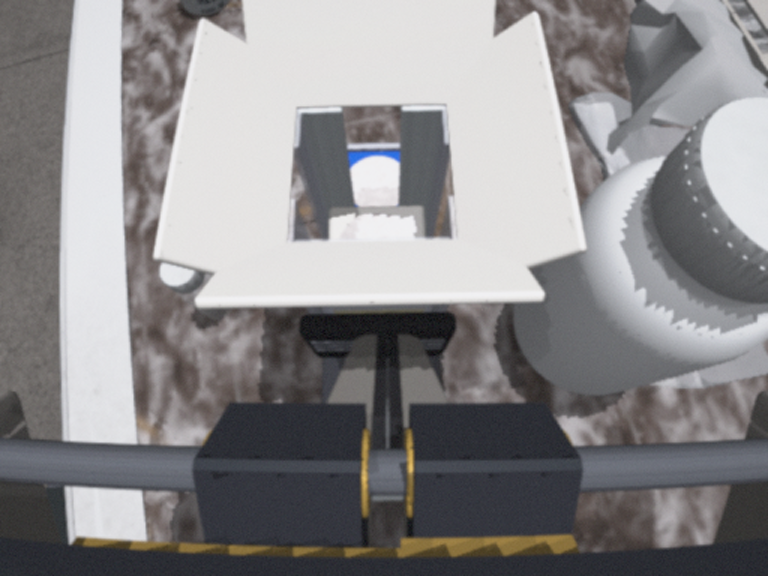

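Emit:
arm_command([
  [0, 0, 0, -0.0015, -0.006, 0, 0],
  [0, 0, 0, -0.0019, -0.0078, 0, 0],
  [0, 0, 0, -0.0019, -0.0078, 0, 0],
  [0, 0, 0, -0.0019, -0.0078, 0, 0],
  [0, 0, 0, -0.003, -0.012, 0, 0],
  [0, 0, 0, -0.0036, -0.0146, 0, 0],
  [0, 0, 0, -0.0036, -0.0146, 0, 0],
  [0, 0, 0, -0.0036, -0.0146, 0.02, 0],
  [-5, 1.2, 0, 0, 0, 0.04, 0],
  [-5, 1.2, 0, 0, 0, 0.04, 0.3],
  [-6, 1.5, 0, 0, 0, 0.04, 0.4],
  [-6, 1.5, 0, 0, 0, 0.04, 0.5],
])

```text
clock: 7.1
eef_pos: [0.4872, 0.042, 0.1992]
orientation: [[0.228, 0.972, 0.056], [0.925, -0.234, 0.301], [0.306, -0.016, -0.952]]
contact_force: [0.4, 1.6, -0.2]
finger_gap: 0.0185
```

Run:
```python
from h import *
s=read_state();c=camera("scene"); save(c,"s6.png",(180,130,330,270),4)
print(s["eef_pos"],s["orientation"],s["joint_positions"])
```

```text
[0.48715457 0.04195949 0.19923928] [[ 0.22760278  0.97212916  0.05623046]
 [ 0.92457672 -0.23386688  0.30077263]
 [ 0.30554029 -0.01646731 -0.95203674]] [-0.53333805  0.19074141  0.67832768  2.07027832 -0.52751504  0.97518808
  0.20879238]
```

View pics/s6.png

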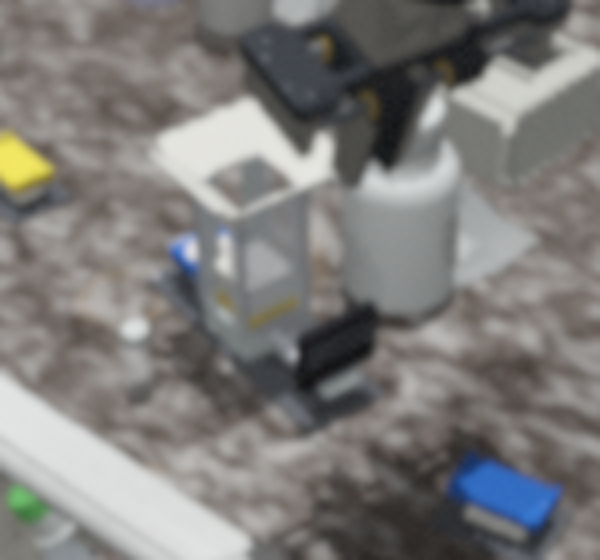

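Emit:
arm_command([
  [-5.4, 1.4, 0, 0, 0, 0.04, 0.75],
  [-5.4, 1.4, 0, 0.002, 0.01, 0.04, 0.75],
  [-5.4, 1.4, 0, 0.008, 0.034, 0.01, 0.75],
  [-5.4, 1.4, 0, 0.008, 0.034, 0, 0.75],
  [-5.4, 1.4, 0, 0.008, 0.034, 0, 0.75],
  [-5.4, 1.4, 0, 0.008, 0.034, 0, 0.75],
  [-5.4, 1.4, 0, 0.008, 0.034, 0, 0.75],
  [-5.4, 1.4, 0, 0.008, 0.034, 0, 0.75],
  [-5.4, 1.4, 0, 0.008, 0.034, -0.03, 0.75],
  [-5.4, 1.4, 0, 0.008, 0.034, -0.04, 0.75],
  [0, 0, 0, 0, 0, 0, 0.75],
  [0, 0, 0, 0, 0, 0, 0.75],
])

```text
clock: 8.15
eef_pos: [0.5461, 0.3157, 0.203]
orientation: [[0.169, 0.968, -0.188], [0.771, -0.249, -0.586], [-0.613, -0.046, -0.788]]
contact_force: [0.2, -1.0, 1.3]
finger_gap: 0.0688
```

```bash
cat > look.py <<'E'
from h import *
import sys,pickle
s=read_state();c=camera("wrist");save(c,sys.argv[1]+".png",None,1.5)
pickle.dump((s,c),open(sys.argv[1]+".pkl","wb"))
print(s["clock"],s["eef_pos"].round(4),s["contact_force"].round(1),s["finger_gap"],"\n",s["orientation"].round(3),s["joint_positions"].round(2))
O=np.array([.513,.156,0]);print("mag frame",((s["eef_pos"]-O)@np.array([[-.242,-.97,0],[.97,-.242,0]]).T).round(4))
hsv=cv2.cvtColor(c["color"],cv2.COLOR_RGB2HSV)
for col,lo,hi in [("blue",(105,140,60),(125,255,255)),("yellow",(24,140,100),(34,255,255))]:
    m=cv2.inRange(hsv,lo,hi)
    nn,lab,st,ce=cv2.connectedComponentsWithStats(m)
    for i in range(1,nn):
        if st[i,4]<80: continue
        for z in (.031,.042):
            Q=onz(c,np.argwhere(lab==i)[:,::-1],z,s)[:,:2].astype(np.float32)
            print(col,z,st[i],cv2.minAreaRect(Q*1000))
E
python3 look.py w6
```

```text
8.15 [0.5461 0.3157 0.203 ] [ 0.2 -1.   1.3] 0.06880951190715053 
 [[ 0.169  0.968 -0.188]
 [ 0.771 -0.249 -0.586]
 [-0.613 -0.046 -0.788]] [-1.04  0.84  0.55  1.22  0.02  1.69 -0.78]
mag frame [-0.1629 -0.0066]
blue 0.031 [251 140  37  29 450] ((524.1827392578125, 205.95626831054688), (50.94511795043945, 45.99995422363281), 75.43291473388672)
blue 0.042 [251 140  37  29 450] ((526.98193359375, 217.0736541748047), (48.921688079833984, 44.1729621887207), 75.43292236328125)
yellow 0.031 [189   0  41  22 797] ((513.7031860351562, 392.8509521484375), (17.992700576782227, 34.451805114746094), 75.51969909667969)
yellow 0.042 [189   0  41  22 797] ((516.9186401367188, 396.5452575683594), (17.278038024902344, 33.08351135253906), 75.51966857910156)
yellow 0.031 [254 170  30   6 116] ((516.0181884765625, 170.85183715820312), (10.791946411132812, 40.65155029296875), 78.67530059814453)
yellow 0.042 [254 170  30   6 116] ((519.1416625976562, 183.363525390625), (10.363310813903809, 39.036991119384766), 78.67529296875)
```

View pics/w6.png

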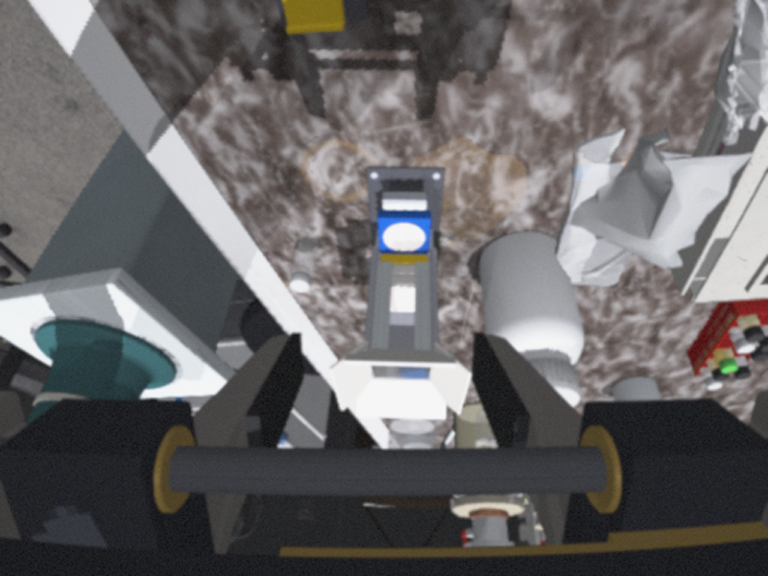

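```bash
cat > plan.py <<'E'
from h import *
from scipy.spatial.transform import Rotation as Rn
def tool(yaw_y_deg, lean_deg):
    # jaw axis at yaw_y_deg; lean_deg >0: hand leans toward tool +x side
    a=np.radians(yaw_y_deg);y=np.array([np.cos(a),np.sin(a),0]);x0=np.cross(y,[0,0,-1])
    L=np.radians(lean_deg); z=-np.sin(L)*x0-np.cos(L)*np.array([0,0,1])
    return np.c_[np.cross(y,z),y,z]
def plan(R,p,s=None):
    s=s or read_state()
    rv=Rn.from_matrix(R@s["orientation"].T).as_rotvec(degrees=True)
    print("rot",rv.round(2),"shift",(np.array(p)-s["eef_pos"]).round(4))
E
python3 - <<'E'
from plan import *
R=tool(-14,38)
G=np.array([.5264,.2147,.036]); t=G+R[:,2]*.016
print(R.round(3),t)
plan(R,t-R[:,2]*.06); print(R[:,2]*.06)
E
```

```text
[[ 0.191  0.97  -0.149]
 [ 0.765 -0.242 -0.597]
 [-0.616  0.    -0.788]] [0.52401693 0.20514202 0.02339183]
rot [-1.33 -1.85  0.64] shift [-0.0164 -0.0731 -0.142 ]
[-0.00893652 -0.03584242 -0.04728065]
```

Emit:
arm_command([
  [-0.27, -0.37, 0.13, -0.0033, -0.0146, -0.0284, 0.75],
  [-0.27, -0.37, 0.13, -0.0033, -0.0146, -0.0284, 0.75],
  [-0.27, -0.37, 0.13, -0.0033, -0.0146, -0.0284, 0.75],
  [-0.27, -0.37, 0.13, -0.0033, -0.0146, -0.0284, 0.75],
  [-0.27, -0.37, 0.13, -0.0033, -0.0146, -0.0284, 0.75],
  [0, 0, 0, 0, 0, 0, 0.75],
  [0, 0, 0, 0, 0, 0, 0.75],
])

```text
clock: 8.78
eef_pos: [0.5359, 0.2418, 0.0834]
orientation: [[0.202, 0.969, -0.141], [0.774, -0.246, -0.583], [-0.6, 0.009, -0.8]]
contact_force: [0.6, 0.9, 0.3]
finger_gap: 0.069
```

```bash
python3 look.py w7
python3 - <<'E'
from plan import *
R=tool(-14,38)
G=np.array([.5264,.2147,.036]); t=G+R[:,2]*.016
plan(R,t)
E
```

```text
8.7833 [0.5359 0.2418 0.0834] [0.6 0.9 0.3] 0.0689567003429542 
 [[ 0.202  0.969 -0.141]
 [ 0.774 -0.246 -0.583]
 [-0.6    0.009 -0.8  ]] [-1.04  0.86  0.55  1.5   0.03  1.35 -0.82]
mag frame [-0.0888  0.0014]
blue 0.031 [ 227  176   55   39 1056] ((523.735595703125, 204.82325744628906), (54.50358581542969, 46.57581329345703), 77.18597412109375)
blue 0.042 [ 227  176   55   39 1056] ((527.4417724609375, 218.9951629638672), (50.77052688598633, 43.38575744628906), 77.18599700927734)
yellow 0.031 [234 216  45   8 283] ((515.4027099609375, 167.64695739746094), (12.497239112854004, 43.51128005981445), 78.116455078125)
yellow 0.042 [234 216  45   8 283] ((519.6793823242188, 184.36514282226562), (11.641284942626953, 40.53107833862305), 78.11648559570312)
rot [-1.05  0.85  0.12] shift [-0.0127 -0.0382 -0.0601]
```

View pics/w7.png

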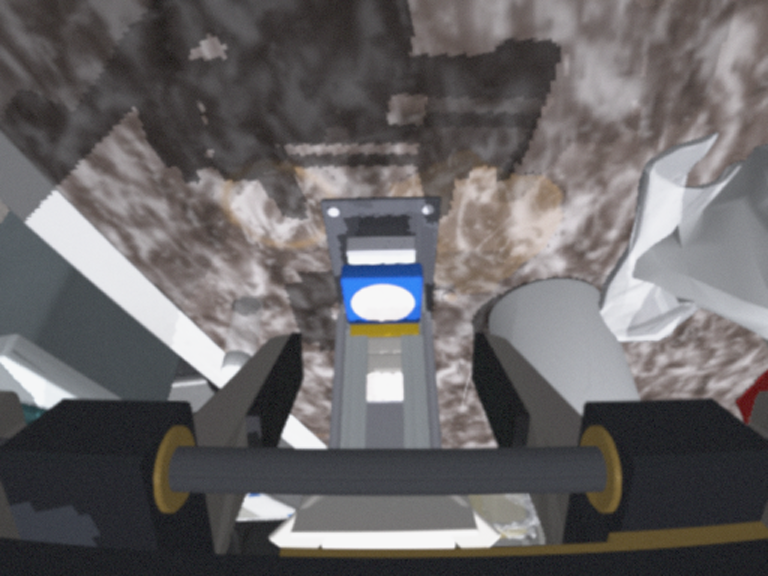

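Run:
```python
from plan import *
import pickle
s,c=pickle.load(open("w7.pkl","rb"))
save(c,"w7z.png",(205,140,305,230),6)
P=onz(c,[(x/1.5,y/1.5) for x,y in [(342,279),(422,279),(346,323),(420,323)]],.042,s)
print(P.round(4),P.mean(0))
```

```text
[[0.511  0.2377 0.042 ]
 [0.5514 0.227  0.042 ]
 [0.4999 0.1975 0.042 ]
 [0.5425 0.1861 0.042 ]] [0.52619881 0.2120874  0.042     ]
```

View pics/w7z.png

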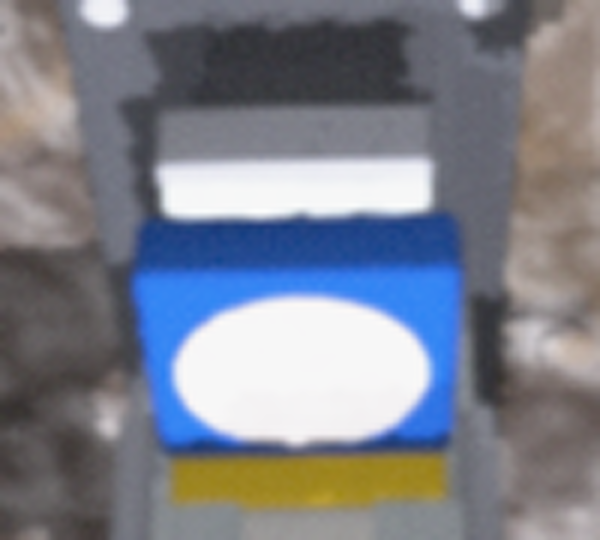

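Emit:
arm_command([
  [-0.26, 0.21, 0.03, -0.0032, -0.0099, -0.015, 0.75],
  [-0.26, 0.21, 0.03, -0.0032, -0.0099, -0.015, 0.75],
  [-0.26, 0.21, 0.03, -0.0032, -0.0099, -0.015, 0.75],
  [-0.26, 0.21, 0.03, -0.0032, -0.0099, -0.015, 0.75],
  [0, 0, 0, 0, 0, 0, 0.75],
  [0, 0, 0, 0, 0, 0, 0.75],
])

```text
clock: 9.33
eef_pos: [0.5231, 0.2045, 0.0203]
orientation: [[0.187, 0.971, -0.15], [0.763, -0.24, -0.601], [-0.619, -0.002, -0.785]]
contact_force: [0.1, 0.0, 0.1]
finger_gap: 0.0689
```

```bash
python3 look.py w8
```

```text
9.3333 [0.5231 0.2045 0.0203] [0.1 0.  0.1] 0.0688845326027948 
 [[ 0.187  0.971 -0.15 ]
 [ 0.763 -0.24  -0.601]
 [-0.619 -0.002 -0.785]] [-1.02  0.92  0.53  1.58  0.03  1.23 -0.82]
mag frame [-0.0494 -0.0019]
blue 0.031 [ 221  215   78   46 1481] ((523.3363037109375, 201.21206665039062), (63.53021240234375, 48.78868103027344), 76.31470489501953)
blue 0.042 [ 221  215   78   46 1481] ((528.3384399414062, 221.93382263183594), (56.03470993041992, 43.03241729736328), 76.31470489501953)
yellow 0.031 [231 262  59   9 417] ((513.3283081054688, 159.08352661132812), (14.72121810913086, 45.90798568725586), 79.58678436279297)
yellow 0.042 [231 262  59   9 417] ((519.5111694335938, 184.77574157714844), (12.984355926513672, 40.49156188964844), 79.58678436279297)
```

View pics/w8.png

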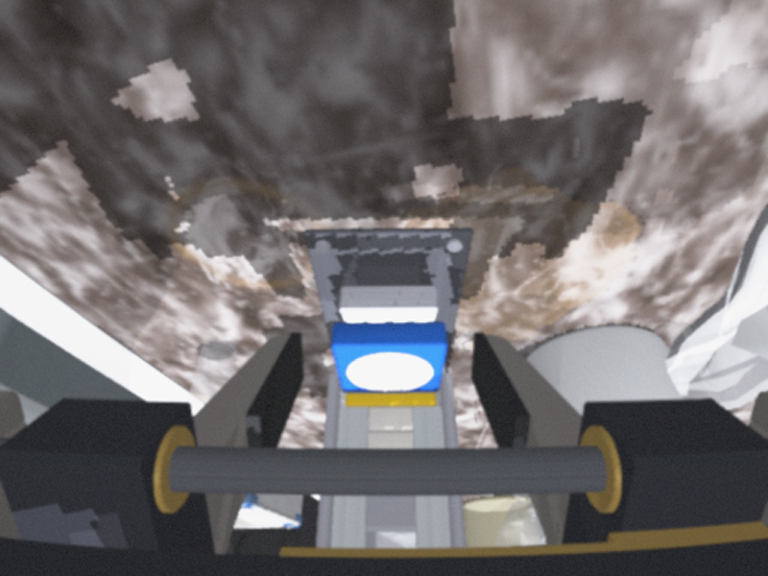

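Emit:
arm_command([
  [0, 0, 0, 0, 0, 0, 0.5],
  [0, 0, 0, 0, 0, 0, 0.4],
  [0, 0, 0, 0, 0, 0, 0.3],
  [0, 0, 0, 0, 0, 0, 0.3],
  [0, 0, 0, 0, 0, 0, 0.3],
  [0, 0, 0, 0, 0, 0, 0.3],
], newtons=15)

```text
clock: 9.88
eef_pos: [0.5217, 0.2036, 0.018]
orientation: [[0.185, 0.971, -0.151], [0.761, -0.239, -0.603], [-0.622, -0.003, -0.783]]
contact_force: [0.7, 2.2, 4.6]
finger_gap: 0.0437
```

Emit:
arm_command([
  [0, 0, 0, 0, 0, 0.002, 0.4],
  [0, 0, 0, 0, 0, 0, 0.6],
  [0, 0, 0, 0, 0, 0, 0.6],
  [0, 0, 0, 0, 0, 0, 0.6],
  [3.6, -0.9, 0, 0.001, 0.001, 0.001, 0.6],
  [3.6, -0.9, 0, 0.001, 0.001, 0.001, 0.6],
  [3.6, -0.9, 0, 0.001, 0.0004, 0, 0.6],
  [0, 0, 0, 0, 0, 0, 0.6],
  [0, 0, 0, 0, 0, 0, 0.6],
])

```text
clock: 10.63
eef_pos: [0.5244, 0.2047, 0.0221]
orientation: [[0.212, 0.971, -0.113], [0.862, -0.241, -0.446], [-0.46, -0.003, -0.888]]
contact_force: [0.9, 0.4, -0.5]
finger_gap: 0.0552
```

```bash
python3 look.py w9
python3 - <<'E'
from plan import *
import pickle
s,c=pickle.load(open("w9.pkl","rb"))
save(c,"w9z.png",(180,190,330,280),5)
R=tool(-14,27);plan(R,np.array([.5263,.2130,.036])+R[:,2]*.016)
E
```

```text
10.6333 [0.5244 0.2047 0.0221] [ 0.9  0.4 -0.5] 0.0552427358495647 
 [[ 0.212  0.971 -0.113]
 [ 0.862 -0.241 -0.446]
 [-0.46  -0.003 -0.888]] [-0.97  0.8   0.5   1.69 -0.03  1.07 -0.76]
mag frame [-0.05   -0.0008]
blue 0.031 [ 216  205   75   56 1968] ((521.2769165039062, 204.36941528320312), (56.412540435791016, 46.82913589477539), 76.4495849609375)
blue 0.042 [ 216  205   75   56 1968] ((524.8037109375, 217.4259796142578), (51.5169792175293, 42.76525115966797), 76.44949340820312)
yellow 0.031 [229 261  60  12 550] ((515.3892822265625, 167.55154418945312), (14.124107360839844, 44.33083724975586), 78.13480377197266)
yellow 0.042 [229 261  60  12 550] ((519.4268798828125, 183.80322265625), (12.898430824279785, 40.48371505737305), 78.13481140136719)
rot [ 0.33 -0.31 -0.17] shift [0.0005 0.0003 0.0003]
```

View pics/w9z.png

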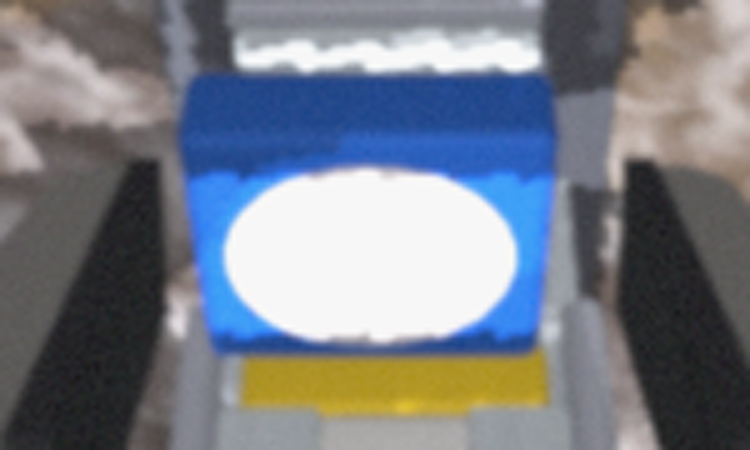

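Emit:
arm_command([
  [0, 0, 0, 0, 0, 0, 0.4],
  [0, 0, 0, 0, 0, 0, 0.3],
  [0, 0, 0, 0, 0, 0, 0.3],
  [0, 0, 0, 0, 0, 0, 0.3],
  [0, 0, 0, 0, 0, 0, 0.3],
], newtons=15)

```text
clock: 11.1
eef_pos: [0.5241, 0.2057, 0.0211]
orientation: [[0.21, 0.971, -0.113], [0.863, -0.238, -0.446], [-0.46, -0.004, -0.888]]
contact_force: [-0.0, -0.0, -0.7]
finger_gap: 0.0433
```

Emit:
arm_command([
  [0, 0, 0, 0, 0, 0.008, 0.3],
  [0, 0, 0, 0.002, 0.009, 0.018, 0.3],
  [0, 0, 0, 0.004, 0.015, 0.03, 0.3],
  [0, 0, 0, 0.004, 0.015, 0.03, 0.3],
  [0, 0, 0, 0.004, 0.015, 0.03, 0.3],
  [0, 0, 0, 0.004, 0.015, 0.03, 0.3],
  [0, 0, 0, 0, 0, 0.03, 0.3],
  [0, 0, 0, 0, 0, 0.03, 0.3],
  [0, 0, 0, 0, 0, 0.015, 0.3],
])

```text
clock: 11.85
eef_pos: [0.5435, 0.2749, 0.2469]
orientation: [[0.213, 0.971, -0.109], [0.864, -0.239, -0.443], [-0.456, 0.0, -0.89]]
contact_force: [-0.4, 0.5, 0.7]
finger_gap: 0.0436
```

```bash
python3 look.py w10
```

```text
11.85 [0.5435 0.2749 0.2469] [-0.4  0.5  0.7] 0.04362331691264133 
 [[ 0.213  0.971 -0.109]
 [ 0.864 -0.239 -0.443]
 [-0.456  0.    -0.89 ]] [-1.03  0.62  0.56  1.41  0.03  1.52 -0.76]
mag frame [-0.1227  0.0008]
blue 0.031 [ 220  209   77   65 2279] ((469.67315673828125, -19.196983337402344), (191.2400360107422, 134.86265563964844), 74.39093017578125)
blue 0.042 [ 220  209   77   65 2279] ((473.1250915527344, -5.333580017089844), (185.26712036132812, 130.65061950683594), 74.3908920288086)
```

View pics/w10.png

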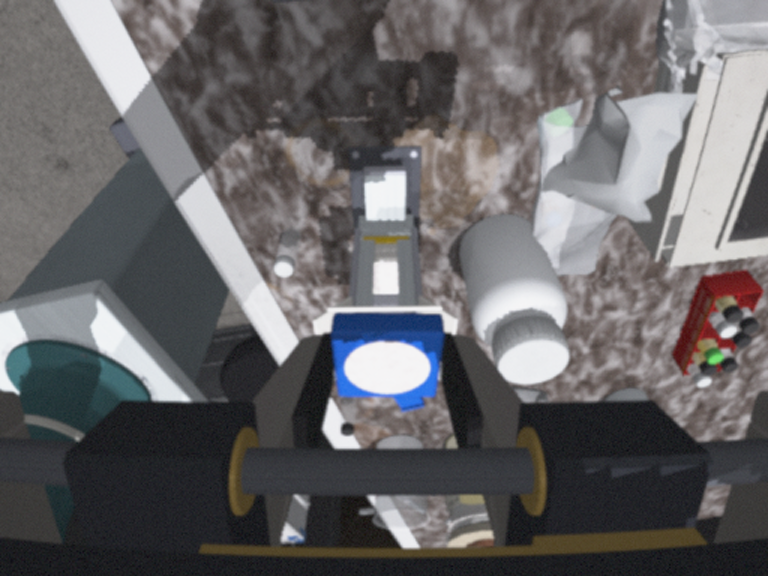

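```bash
cat > mem.py <<'E'
from plan import *
import pickle,sys
s,c=pickle.load(open(sys.argv[1]+".pkl","rb"))
z=float(sys.argv[2])
im=c["color"]; hsv=cv2.cvtColor(im,cv2.COLOR_RGB2HSV)
x0,y0=map(int,sys.argv[3:5])
m=cv2.inRange(hsv,(0,0,150),(180,60,255))
nn,lab,st,ce=cv2.connectedComponentsWithStats(m)
i=lab[y0,x0];print(st[i],ce[i])
P=onz(c,np.argwhere(lab==i)[:,::-1],z,s)[:,:2]
(cx,cy),r=cv2.minEnclosingCircle(P.astype(np.float32)*1000);print("circle",cx,cy,r,"mean",P.mean(0))
d=np.array([cx/1000,cy/1000])-s["eef_pos"][:2]
y=s["orientation"][:2,1];x=np.array([-y[1],y[0]]);print("offset along x0,jaw:",d@x,d@y)
E
python3 mem.py w10 .2678 258 245
```

```text
[ 230  227   57   36 1587] [257.73345936 244.57088847]
circle 544.2188720703125 278.31884765625 17.765743255615234 mean [0.54434465 0.27907212]
offset along x0,jaw: 0.0034589797577598246 -0.00012454845134536553
```

```bash
python3 mem.py w9 .042 254 241; python3 mem.py w7 .042 255 201;python3 mem.py w8 .042 258 247;python3 mem.py w6 .042 269 157
```

```text
[ 225  223   58   36 1646] [253.49939247 240.90886999]
circle 523.0478515625 210.877197265625 18.100351333618164 mean [0.52333593 0.21183371]
offset along x0,jaw: 0.005673961290899564 -0.002763146608535278
[234 190  42  25 825] [254.73333333 201.60363636]
circle 525.999267578125 211.13037109375 18.00020980834961 mean [0.52589141 0.21194747]
offset along x0,jaw: -0.03217703194824049 -0.0020541387223001546
[ 231  235   58   26 1208] [259.38327815 247.6986755 ]
circle 525.6807250976562 210.90704345703125 18.54234504699707 mean [0.52591906 0.21228771]
offset along x0,jaw: 0.006888614912189921 0.0009643390803235942
[255 149  28  19 420] [268.8547619  157.81904762]
circle 526.1983032226562 210.39508056640625 18.20685386657715 mean [0.52594115 0.21118861]
offset along x0,jaw: -0.10680113273724212 0.00696593319418661
```

Emit:
arm_command([
  [0, 0, 1, -0.004, -0.02, 0.01, 0.3],
  [0, 0, 2, -0.006, -0.034, 0, 0.3],
  [0, 0, 2.3, -0.006, -0.034, 0, 0.3],
  [0, 0, 2.3, -0.006, -0.034, 0, 0.3],
  [0, 0, 2.3, -0.006, -0.034, 0, 0.3],
  [0, 0, 2.3, -0.006, -0.034, 0, 0.3],
  [0, 0, 2.3, -0.006, -0.034, 0, 0.3],
  [0, 0, 2.3, -0.006, -0.034, 0, 0.3],
  [0, 0, 2.3, -0.006, -0.034, 0, 0.3],
  [0, 0, 2.2, -0.006, -0.034, 0, 0.3],
  [0, 0, 2, -0.006, -0.034, -0.02, 0.3],
  [0, 0, 0, 0, 0, -0.03, 0.3],
])

```text
clock: 12.9
eef_pos: [0.4763, -0.0918, 0.2039]
orientation: [[-0.139, 0.988, 0.072], [0.878, 0.157, -0.452], [-0.457, 0.001, -0.889]]
contact_force: [0.5, 0.6, -0.1]
finger_gap: 0.0434
```

Emit:
arm_command([
  [0, 0, 0, 0, 0, -0.035, 0.3],
  [0, 0, 0, 0, 0, -0.03, 0.3],
  [0, 0, 0, 0, 0, 0, 0.3],
  [0, 0, 0, 0, 0, 0, 0.3],
])

```text
clock: 13.23
eef_pos: [0.4771, -0.0863, 0.1372]
orientation: [[-0.149, 0.986, 0.07], [0.875, 0.164, -0.456], [-0.461, -0.007, -0.887]]
contact_force: [0.6, 0.4, 0.6]
finger_gap: 0.0438
```

```bash
python3 look.py w11
python3 - <<'E'
from plan import *
R=tool(9.3,27);plan(R,[.4797,-.0889,.021])
E
```

```text
13.2333 [ 0.4771 -0.0863  0.1372] [0.6 0.4 0.6] 0.043849920312470723 
 [[-0.149  0.986  0.07 ]
 [ 0.875  0.164 -0.456]
 [-0.461 -0.007 -0.887]] [-0.8   0.32  0.67  2.17  0.41  0.76 -0.3 ]
mag frame [0.2437 0.0238]
blue 0.031 [ 242  101   39   65 2308] ((478.5417175292969, -83.49594116210938), (33.733680725097656, 69.08828735351562), 9.680294036865234)
blue 0.042 [ 242  101   39   65 2308] ((477.3505554199219, -76.65585327148438), (32.19768142700195, 65.9423828125), 9.680290222167969)
blue 0.031 [ 220  209   77   56 2183] ((500.58306884765625, -235.90606689453125), (92.89896392822266, 111.6200942993164), 9.072981834411621)
blue 0.042 [ 220  209   77   56 2183] ((498.3882141113281, -222.12615966796875), (88.6688232421875, 106.53755187988281), 9.072906494140625)
rot [ 0.43 -0.15 -0.16] shift [ 0.0013 -0.003  -0.1173]
```

View pics/w11.png

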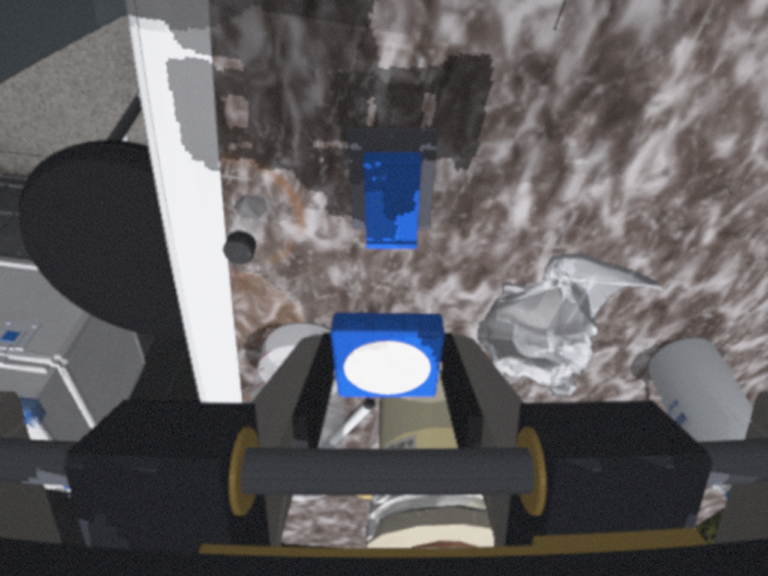

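```bash
python3 mem.py w11 .1583 257 245
python3 - <<'E'
from plan import *
import pickle
s,c=pickle.load(open("w11.pkl","rb"));save(c,"w11z.png",(215,75,305,275),3)
E
```

```text
[ 229  227   58   36 1585] [257.67507886 244.65425868]
circle 476.3346252441406 -82.5183334350586 17.722715377807617 mean [ 0.47619647 -0.08171523]
offset along x0,jaw: 0.0038616652260547325 -0.00012865557329243531
```

View pics/w11z.png

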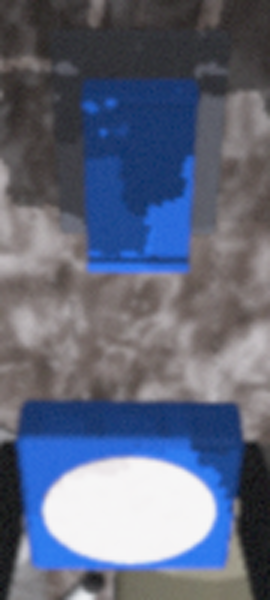

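Run:
```python
from plan import *
import pickle
s,c=pickle.load(open("w11.pkl","rb"))
f=lambda x,y:(215+x/3,75+y/3)
P=onz(c,[f(82,97),f(197,97),f(88,271),f(190,271)],.034,s);print(P.round(4),P.mean(0),np.linalg.norm(P[0]-P[2]))
P=onz(c,[f(53,30),f(230,30)],.004,s);print(P.round(4),P.mean(0),np.linalg.norm(P[0]-P[1]))
```

```text
[[ 0.4578 -0.0564  0.034 ]
 [ 0.4901 -0.0509  0.034 ]
 [ 0.468  -0.1184  0.034 ]
 [ 0.5012 -0.1127  0.034 ]] [ 0.47926143 -0.08461649  0.034     ] 0.06279945599139611
[[ 0.4467 -0.0511  0.004 ]
 [ 0.5    -0.042   0.004 ]] [ 0.47338198 -0.04653084  0.004     ] 0.05410238475437365
```

Emit:
arm_command([
  [0.1, 0, 0, 0.0006, -0.0005, -0.018, 0.3],
  [0.1, 0, 0, 0.0006, -0.0005, -0.018, 0.3],
  [0.1, 0, 0, 0.0006, -0.0005, -0.018, 0.3],
  [0.1, 0, 0, 0.0006, -0.0005, -0.018, 0.3],
  [0, 0, 0, 0, 0, -0.018, 0.3],
  [0, 0, 0, 0, 0, -0.013, 0.3],
  [0, 0, 0, 0, 0, 0, 0.3],
  [0, 0, 0, 0, 0, 0, 0.3],
])

```text
clock: 13.95
eef_pos: [0.4819, -0.0872, 0.0358]
orientation: [[-0.147, 0.986, 0.074], [0.879, 0.165, -0.447], [-0.453, -0.001, -0.891]]
contact_force: [-0.7, 0.5, -0.5]
finger_gap: 0.0434
```

```bash
python3 look.py w12
python3 - <<'E'
from plan import *
R=tool(9.3,27);plan(R,[.4796,-.0883,.0211])
c=camera("scene");save(c,"s12.png",(230,190,350,300),5)
E
```

```text
13.95 [ 0.4819 -0.0872  0.0358] [-0.7  0.5 -0.5] 0.04343193410513267 
 [[-0.147  0.986  0.074]
 [ 0.879  0.165 -0.447]
 [-0.453 -0.001 -0.891]] [-0.72  0.55  0.61  2.21  0.35  0.5  -0.33]
mag frame [0.2434 0.0286]
blue 0.031 [ 219  172   78   93 4146] ((482.60870361328125, -93.66949462890625), (53.88908386230469, 95.0708236694336), 9.628546714782715)
blue 0.042 [ 219  172   78   93 4146] ((480.5645751953125, -81.37943267822266), (49.701534271240234, 87.68317413330078), 9.628579139709473)
rot [-0.07  0.01 -0.2 ] shift [-0.0025 -0.0012 -0.0149]
```

View pics/w12.png

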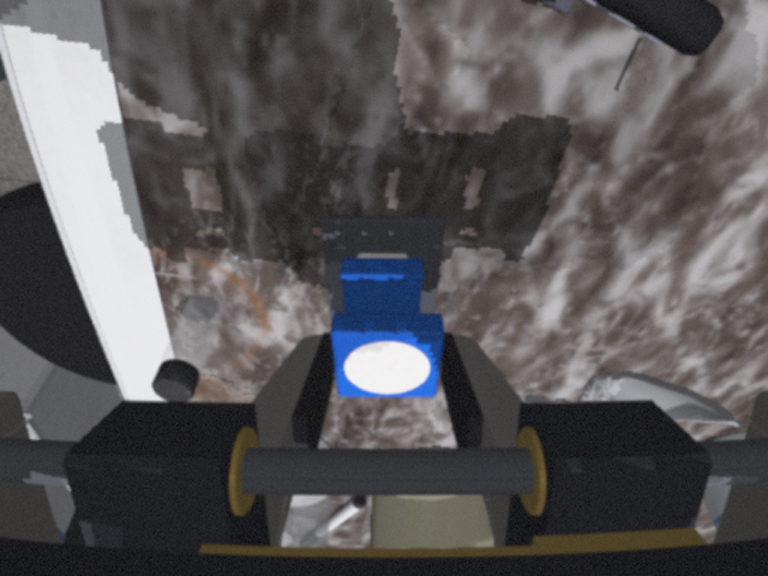

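View pics/s12.png

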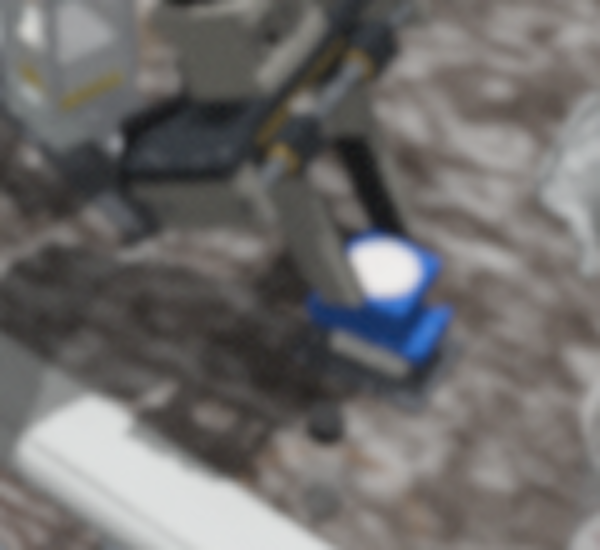

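Emit:
arm_command([
  [0, 0, -0.1, -0.0013, -0.0006, -0.003, 0.3],
  [0, 0, -0.1, -0.0012, -0.0006, -0.003, 0.3],
  [0, 0, 0, 0, 0, -0.002, 0.3],
  [0, 0, 0, 0, 0, 0, 0.3],
  [0, 0, 0, 0, 0, 0, 0.3],
])

```text
clock: 14.47
eef_pos: [0.4781, -0.0887, 0.0265]
orientation: [[-0.145, 0.987, 0.071], [0.879, 0.161, -0.448], [-0.453, -0.003, -0.891]]
contact_force: [-0.8, -0.3, -0.9]
finger_gap: 0.0433
```

```bash
python3 look.py w13; python3 mem.py w13 .047 258 245
```

```text
14.4667 [ 0.4781 -0.0887  0.0265] [-0.8 -0.3 -0.9] 0.04331472726805765 
 [[-0.145  0.987  0.071]
 [ 0.879  0.161 -0.448]
 [-0.453 -0.003 -0.891]] [-0.72  0.57  0.61  2.22  0.35  0.48 -0.34]
mag frame [0.2459 0.0253]
blue 0.031 [ 220  180   77   85 3818] ((477.45562744140625, -87.72657775878906), (50.43583679199219, 83.01150512695312), 9.410895347595215)
blue 0.042 [ 220  180   77   85 3818] ((475.4511413574219, -75.17887878417969), (46.23961639404297, 76.10494232177734), 9.410906791687012)
[ 230  228   57   35 1571] [257.62380649 244.64162954]
circle 477.3151550292969 -86.01420593261719 17.676376342773438 mean [ 0.47720369 -0.08514963]
offset along x0,jaw: 0.0028169377725819635 -0.0002898509716531485
```

View pics/w13.png

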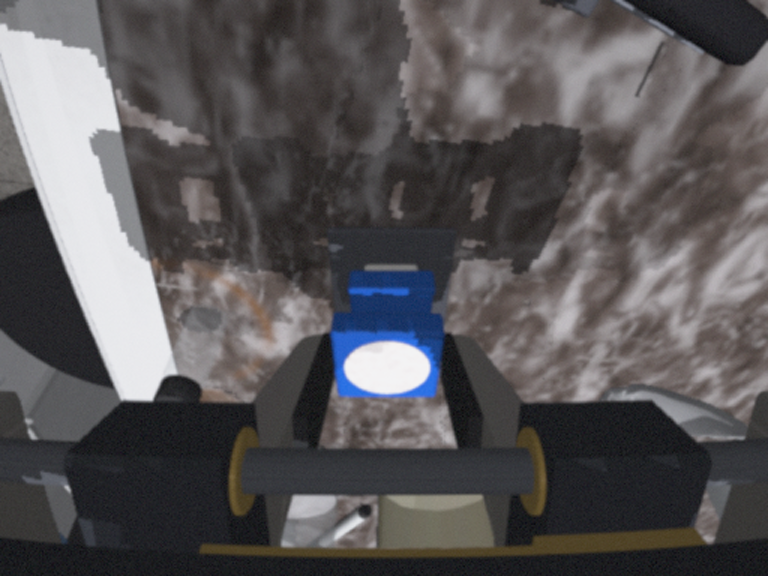

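Run:
```python
from plan import *
import pickle
s,c=pickle.load(open("w13.pkl","rb"));save(c,"w13z.png",(215,150,305,270),5)
y=s["orientation"][:2,1];y=y/np.linalg.norm(y);x=np.array([-y[1],y[0]])
for n,p,z in [("plate edge",(393,230),.004),("stop outer top",(392,274),.034),("stop inner",(392,294),.034),("cassette top front",(388,332),.047),("cas bottom front",(388,314),.035)]:
    P=onz(c,[(p[0]/1.5,p[1]/1.5)],z,s)[0][:2];d=P-s["eef_pos"][:2];print(n,P.round(4),"x0",(d@x).round(4),"jaw",(d@y).round(4))
```

```text
plate edge [ 0.4737 -0.0468] x0 0.0421 jaw 0.0024
stop outer top [ 0.4729 -0.0458] x0 0.0432 jaw 0.0018
stop inner [ 0.4746 -0.0559] x0 0.033 jaw 0.0019
cassette top front [ 0.4743 -0.0636] x0 0.0254 jaw 0.0003
cas bottom front [ 0.4747 -0.0661] x0 0.0229 jaw 0.0003
```

View pics/w13z.png

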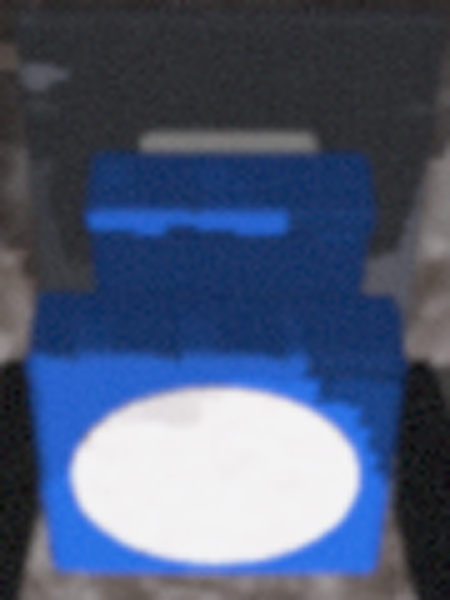

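Emit:
arm_command([
  [0, 0, 0, 0.0009, 0.0006, -0.002, 0.3],
  [0, 0, 0, 0.0008, 0.0005, -0.002, 0.3],
  [0, 0, 0, 0, 0, -0.0015, 0.3],
  [0, 0, 0, 0, 0, 0, 0.3],
  [0, 0, 0, 0, 0, 0, 0.3],
])

```text
clock: 14.93
eef_pos: [0.4798, -0.0877, 0.0209]
orientation: [[-0.145, 0.987, 0.071], [0.879, 0.161, -0.448], [-0.453, -0.003, -0.891]]
contact_force: [0.1, 0.3, -0.1]
finger_gap: 0.0438
```

Emit:
arm_command([
  [0, 0, 0, 0, 0, -0.0008, 0.3],
  [0, 0, 0, 0, 0, -0.0007, 0.3],
  [0, 0, 0, 0, 0, 0, 0.3],
  [0, 0, 0, 0, 0, 0, 0.3],
])

```text
clock: 15.27
eef_pos: [0.4799, -0.0876, 0.0204]
orientation: [[-0.145, 0.987, 0.071], [0.879, 0.161, -0.448], [-0.454, -0.003, -0.891]]
contact_force: [-3.6, 3.8, 12.4]
finger_gap: 0.0434
```

Emit:
arm_command([
  [0, 0, 0, 0, 0, 0.0008, 0.3],
  [0, 0, 0, 0, 0, 0, 0.3],
], newtons=5)

```text
clock: 15.43
eef_pos: [0.4799, -0.0875, 0.0204]
orientation: [[-0.145, 0.987, 0.071], [0.88, 0.161, -0.447], [-0.453, -0.002, -0.891]]
contact_force: [0.0, 0.1, 0.6]
finger_gap: 0.0435
```

Emit:
arm_command([
  [0, 0, 0, 0, 0, 0, 0.48],
  [0, 0, 0, 0, 0, 0, 0.52],
  [0, 0, 0, 0, 0, 0, 0.6],
  [0, 0, 0, 0, 0, 0, 0.6],
  [0, 0, 0, 0, 0, 0, 0.62],
  [0, 0, 0, 0, 0, 0, 0.62],
])

```text
clock: 15.93
eef_pos: [0.4797, -0.0877, 0.0202]
orientation: [[-0.145, 0.987, 0.071], [0.879, 0.161, -0.448], [-0.453, -0.003, -0.891]]
contact_force: [0.5, -0.7, 0.4]
finger_gap: 0.0566
```

```bash
python3 look.py w14; python3 mem.py w14 .042 258 245
```

```text
15.9333 [ 0.4797 -0.0877  0.0202] [ 0.5 -0.7  0.4] 0.05664652940778363 
 [[-0.145  0.987  0.071]
 [ 0.879  0.161 -0.448]
 [-0.453 -0.003 -0.891]] [-0.72  0.58  0.6   2.21  0.35  0.47 -0.34]
mag frame [0.2444 0.0267]
blue 0.031 [ 221  188   75   77 3386] ((478.6266174316406, -82.36434936523438), (46.92515563964844, 73.3225326538086), 9.405887603759766)
blue 0.042 [ 221  188   75   77 3386] ((476.567626953125, -69.56777954101562), (42.82717514038086, 66.91929626464844), 9.405879974365234)
[ 230  228   57   35 1600] [257.92875 244.98   ]
circle 478.9026184082031 -83.62128448486328 17.6666316986084 mean [ 0.47885883 -0.08277697]
offset along x0,jaw: 0.0041249619075563616 -0.0001636007157597111
```

View pics/w14.png

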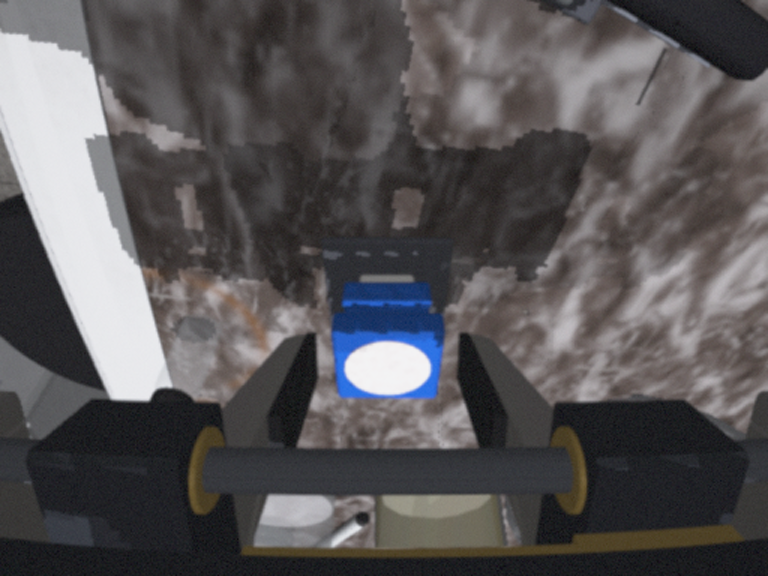

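Emit:
arm_command([
  [0, 0, 0, -0.0007, 0.0045, 0.009, 0.62],
  [0, 0, 0, -0.0007, 0.0045, 0.009, 0.62],
  [0, 0, 0, -0.0014, 0.009, 0.018, 0.62],
  [0, 0, 0, -0.001, 0.009, 0.028, 0.62],
  [0, 0, 0, 0, 0, 0.035, 0.4],
  [0, 0, -2, 0, 0.005, 0.035, 0.2],
  [0, 0, -4, 0, 0.01, 0.035, 0],
  [0, 0, -4, 0, 0.015, 0.02, 0],
])

```text
clock: 16.65
eef_pos: [0.4763, -0.0308, 0.2132]
orientation: [[0.016, 1.0, -0.007], [0.893, -0.018, -0.45], [-0.45, 0.001, -0.893]]
contact_force: [1.4, -0.2, -0.2]
finger_gap: 0.0324
```

```bash
python3 look.py w15;python3 - <<'E'
from plan import *
R=tool(-14,-25);plan(R,[.4865,.036,.2]);s=read_state()
from scipy.spatial.transform import Rotation as Rn
E
```

```text
16.65 [ 0.4763 -0.0308  0.2132] [ 1.4 -0.2 -0.2] 0.032437441044838755 
 [[ 0.016  1.    -0.007]
 [ 0.893 -0.018 -0.45 ]
 [-0.45   0.001 -0.893]] [-0.92  0.25  0.69  2.03  0.34  1.06 -0.44]
mag frame [0.19   0.0096]
blue 0.031 [240 116  41  50 966] ((478.4126281738281, -83.12483215332031), (45.436771392822266, 69.63591003417969), 9.820880889892578)
blue 0.042 [240 116  41  50 966] ((478.4211730957031, -76.04581451416016), (43.87260055541992, 67.23872375488281), 9.820825576782227)
rot [ 51.3   -6.33 -12.  ] shift [ 0.0064  0.0623 -0.0151]
```

View pics/w15.png

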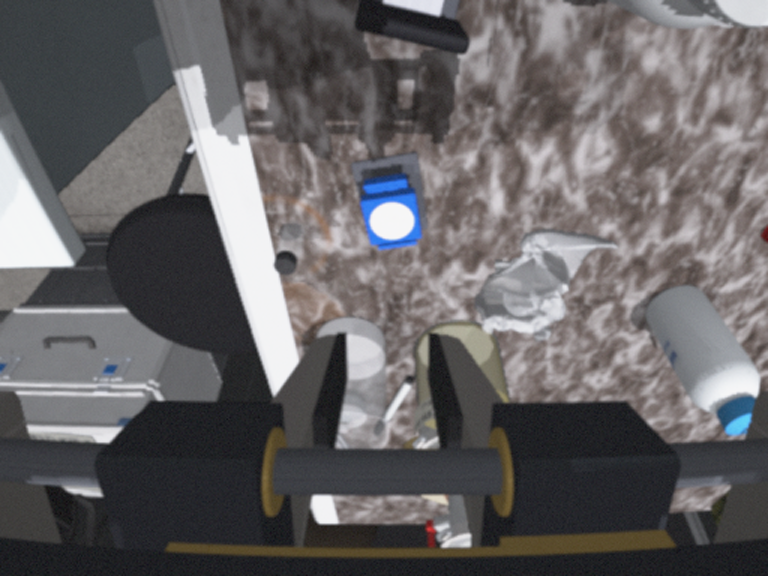

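Emit:
arm_command([
  [6.4, -0.8, -1.5, 0.0011, 0.0088, 0, 0],
  [6.4, -0.8, -1.5, 0.0011, 0.0088, 0, 0],
  [6.4, -0.8, -1.5, 0.0011, 0.0088, 0, 0],
  [6.4, -0.8, -1.5, 0.0011, 0.0088, 0, 0],
  [6.4, -0.8, -1.5, 0.0011, 0.0088, 0, 0],
  [6.4, -0.8, -1.5, 0.0011, 0.0088, 0, 0],
  [6.4, -0.8, -1.5, 0.0011, 0.0088, -0.01, 0],
  [6.4, -0.8, -1.5, 0.0011, 0.0088, -0.02, 0],
  [0, 0, 0, 0, 0, 0, 0],
  [0, 0, 0, 0, 0, 0, 0],
])

```text
clock: 17.53
eef_pos: [0.4832, 0.0381, 0.1787]
orientation: [[0.217, 0.972, 0.091], [0.886, -0.235, 0.399], [0.409, -0.006, -0.912]]
contact_force: [0.1, -0.2, 0.5]
finger_gap: 0.0005
```

Run:
```python
from plan import *
R=tool(-14,-25);plan(R,[.4852,.0445,.058]);s=read_state();print(s["eef_pos"])
```

```text
rot [ 0.73 -0.53 -0.43] shift [ 0.002   0.0064 -0.1207]
[0.48316833 0.03811262 0.17871979]
```

Emit:
arm_command([
  [0.2, -0.1, -0.1, 0.0005, 0.0015, -0.035, 0],
  [0.2, -0.1, -0.1, 0.0005, 0.0015, -0.035, 0],
  [0.2, -0.1, -0.1, 0.0005, 0.0015, -0.035, 0],
  [0, 0, 0, 0, 0.001, -0.015, 0],
  [0, 0, 0, 0, 0, 0, 0],
  [0, 0, 0, 0, 0, 0, 0],
])

```text
clock: 18.03
eef_pos: [0.4865, 0.0466, 0.0604]
orientation: [[0.211, 0.972, 0.099], [0.881, -0.233, 0.411], [0.422, 0.0, -0.906]]
contact_force: [0.4, -0.5, 0.5]
finger_gap: 0.0004
```

Run:
```python
from plan import *
O=np.array([.513,.156,0])
s=read_state();print(s["eef_pos"],s["contact_force"],(s["eef_pos"]-O)@np.array([[-.242,-.97,0],[.97,-.242,0]]).T)
R=tool(-14,-35);plan(R,[.5096,.1232,.0562])
```

```text
[0.48649809 0.04663137 0.06041022] [ 0.37487551 -0.53585176  0.5151555 ] [0.11250104 0.00076035]
rot [ 9.72 -2.37 -0.5 ] shift [ 0.0231  0.0766 -0.0042]
```

Emit:
arm_command([
  [0.8, -0.2, 0, 0.0013, 0.0046, -0.002, 0],
  [0.8, -0.2, 0, 0.0013, 0.0046, -0.002, 0],
  [0.8, -0.2, 0, 0.0013, 0.0046, 0, 0],
  [0.8, -0.2, 0, 0.0013, 0.0046, 0, 0],
  [0.8, -0.2, 0, 0.0013, 0.0046, 0, 0],
  [0.8, -0.2, 0, 0.0013, 0.0046, 0, 0],
  [0.8, -0.2, 0, 0.0013, 0.0046, 0, 0],
  [0.8, -0.2, 0, 0.0013, 0.0046, 0, 0],
  [0.8, -0.2, 0, 0.0013, 0.0046, 0, 0],
  [0.8, -0.2, 0, 0.0013, 0.0046, 0, 0],
  [0.8, -0.2, 0, 0.0013, 0.0046, 0, 0],
  [0.8, -0.2, 0, 0.0013, 0.0046, 0, 0],
])

```text
clock: 19.03
eef_pos: [0.5012, 0.0994, 0.0556]
orientation: [[0.195, 0.971, 0.138], [0.796, -0.239, 0.556], [0.573, 0.001, -0.82]]
contact_force: [-4.7, -6.2, 4.5]
finger_gap: 0.0005
```

Emit:
arm_command([
  [0, 0, 0, 0.0012, 0.0044, 0, 0],
  [0, 0, 0, 0.0012, 0.0044, 0, 0],
  [0, 0, 0, 0.0011, 0.004, 0, 0],
  [0, 0, 0, 0.001, 0.003, 0, 0],
  [0, 0, 0, 0.0006, 0.0022, 0, 0],
  [0, 0, 0, 0.0005, 0.002, 0, 0],
  [0, 0, 0, 0, 0, 0, 0],
])

```text
clock: 19.62
eef_pos: [0.5063, 0.12, 0.0553]
orientation: [[0.195, 0.971, 0.136], [0.796, -0.238, 0.556], [0.572, -0.0, -0.82]]
contact_force: [-3.7, -4.2, 2.7]
finger_gap: 0.0006
```

Emit:
arm_command([
  [0, 0, 0, 0.0005, 0.002, 0, 0],
  [0, 0, 0, 0.0005, 0.002, 0, 0],
  [0, 0, 0, 0.0003, 0.001, 0, 0],
  [0, 0, 0, 0, 0, 0, 0],
])

```text
clock: 19.95
eef_pos: [0.5072, 0.1234, 0.0551]
orientation: [[0.196, 0.971, 0.136], [0.797, -0.239, 0.555], [0.571, -0.0, -0.821]]
contact_force: [-7.0, -9.2, 5.8]
finger_gap: 0.0003
```

Emit:
arm_command([
  [0, 0, 0, 0.0003, 0.001, 0, 0],
  [0, 0, 0, 0, 0, 0, 0],
])

```text
clock: 20.12
eef_pos: [0.5073, 0.1236, 0.055]
orientation: [[0.197, 0.971, 0.136], [0.797, -0.239, 0.554], [0.571, -0.0, -0.821]]
contact_force: [-9.2, -11.1, 8.3]
finger_gap: 0.0003
```

```bash
python3 look.py w16
```

```text
20.1167 [0.5073 0.1236 0.055 ] [ -9.2 -11.1   8.3] 0.0003013281250341597 
 [[ 0.197  0.971  0.136]
 [ 0.797 -0.239  0.554]
 [ 0.571 -0.    -0.821]] [-0.24  0.52  0.39  2.19 -1.24  0.85  0.9 ]
mag frame [0.0328 0.0023]
yellow 0.031 [237  99  34   9 151] ((530.7874145507812, 235.60208129882812), (8.010831832885742, 29.314146041870117), 78.26526641845703)
yellow 0.042 [237  99  34   9 151] ((529.0645751953125, 227.817138671875), (7.617858409881592, 27.876052856445312), 78.26531982421875)
yellow 0.031 [241 137  28   7 103] ((522.7836303710938, 199.12408447265625), (5.69625186920166, 22.6652889251709), 76.14842987060547)
yellow 0.042 [241 137  28   7 103] ((521.4534301757812, 193.12864685058594), (5.416815757751465, 21.553451538085938), 76.14849853515625)
```

View pics/w16.png

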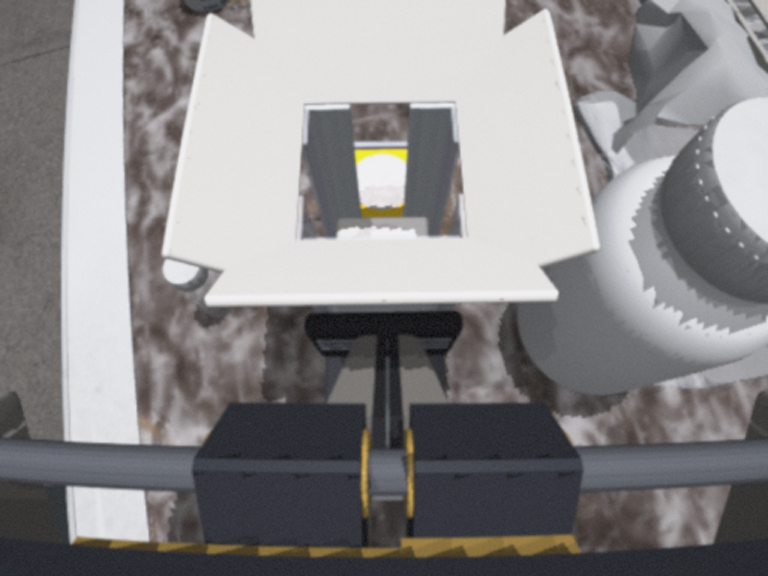

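Emit:
arm_command([
  [0, 0, 0, -0.0015, -0.006, 0, 0],
  [0, 0, 0, -0.0019, -0.0078, 0, 0],
  [0, 0, 0, -0.0019, -0.0078, 0, 0],
  [0, 0, 0, -0.0019, -0.0078, 0, 0],
  [0, 0, 0, -0.003, -0.012, 0, 0],
  [0, 0, 0, -0.0036, -0.0146, 0, 0],
  [0, 0, 0, -0.0036, -0.0146, 0, 0],
  [0, 0, 0, -0.0036, -0.0146, 0.02, 0],
  [-5, 1.2, 0, 0, 0, 0.04, 0],
  [-5, 1.2, 0, 0, 0, 0.04, 0.3],
  [-6, 1.5, 0, 0, 0, 0.04, 0.4],
  [-6, 1.5, 0, 0, 0, 0.04, 0.5],
])

```text
clock: 21.17
eef_pos: [0.4864, 0.0421, 0.1971]
orientation: [[0.223, 0.973, 0.061], [0.925, -0.231, 0.301], [0.307, -0.01, -0.952]]
contact_force: [0.3, 0.3, -0.5]
finger_gap: 0.0184
```

Emit:
arm_command([
  [-4.4, 1.1, 0, 0, 0, 0.04, 0.65],
  [-4.4, 1.1, 0, 0.002, 0.01, 0.04, 0.65],
  [-4.4, 1.1, 0, 0.008, 0.034, 0.01, 0.65],
  [-4.4, 1.1, 0, 0.008, 0.034, 0, 0.65],
  [-4.4, 1.1, 0, 0.008, 0.034, 0, 0.65],
  [-4.4, 1.1, 0, 0.008, 0.034, 0, 0.65],
  [-4.4, 1.1, 0, 0.008, 0.034, 0, 0.65],
  [-4.4, 1.1, 0, 0.008, 0.034, 0, 0.65],
  [-4.4, 1.1, 0, 0.008, 0.034, -0.03, 0.65],
  [-4.4, 1.1, 0, 0.006, 0.02, -0.04, 0.65],
  [0, 0, 0, 0, 0, 0, 0.65],
  [0, 0, 0, 0, 0, 0, 0.65],
])

```text
clock: 22.17
eef_pos: [0.5458, 0.3078, 0.209]
orientation: [[0.195, 0.971, -0.137], [0.861, -0.237, -0.45], [-0.469, -0.03, -0.883]]
contact_force: [0.1, -1.3, 1.4]
finger_gap: 0.0596
```

```bash
python3 look.py w17
```

```text
22.1667 [0.5458 0.3078 0.209 ] [ 0.1 -1.3  1.4] 0.059584701075358855 
 [[ 0.195  0.971 -0.137]
 [ 0.861 -0.237 -0.45 ]
 [-0.469 -0.03  -0.883]] [-1.    0.7   0.49  1.35  0.01  1.53 -0.79]
mag frame [-0.1552 -0.0049]
yellow 0.031 [ 188    0   41   40 1377] ((515.353759765625, 401.4554748535156), (34.920509338378906, 34.92604446411133), 77.29144287109375)
yellow 0.042 [ 188    0   41   40 1377] ((517.863525390625, 403.4721984863281), (33.68904113769531, 33.69437789916992), 77.29141235351562)
yellow 0.031 [248 158  35  29 432] ((525.0139770507812, 206.49310302734375), (48.423789978027344, 44.82056427001953), 75.33585357666016)
yellow 0.042 [248 158  35  29 432] ((527.1831665039062, 215.3851776123047), (46.716121673583984, 43.239925384521484), 75.33586883544922)
```

View pics/w17.png

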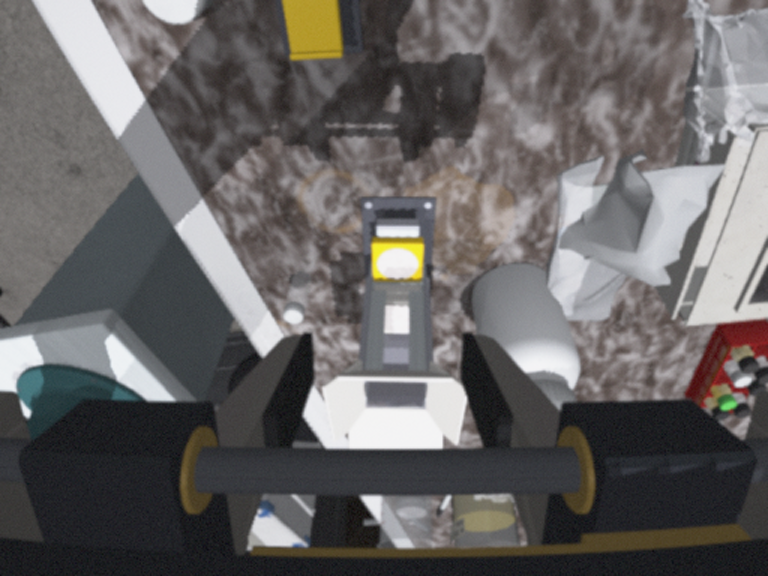

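```bash
python3 mem.py w17 .042 264 175
python3 - <<'E'
from plan import *
R=tool(-14,27);t=np.array([.5242,.2050,.0215]);plan(R,t-R[:,2]*.06);print(R[:,2]*.06)
E
```

```text
[251 166  28  21 439] [264.5785877  175.57175399]
circle 525.9210815429688 210.688720703125 17.665956497192383 mean [0.52604239 0.21116146]
offset along x0,jaw: -0.09904278233528524 0.003663974801834341
rot [ 0.15 -1.4  -0.12] shift [-0.0177 -0.0749 -0.1407]
[-0.00658981 -0.0264303  -0.05346039]
```

Emit:
arm_command([
  [0.03, -0.28, 0, -0.0035, -0.015, -0.0281, 0.65],
  [0.03, -0.28, 0, -0.0035, -0.015, -0.0281, 0.65],
  [0.03, -0.28, 0, -0.0035, -0.015, -0.0281, 0.65],
  [0.03, -0.28, 0, -0.0035, -0.015, -0.0281, 0.65],
  [0.03, -0.28, 0, -0.0035, -0.015, -0.0281, 0.65],
  [0, 0, 0, 0, 0, 0, 0.65],
  [0, 0, 0, 0, 0, 0, 0.65],
])

```text
clock: 22.8
eef_pos: [0.5332, 0.2313, 0.083]
orientation: [[0.221, 0.97, -0.103], [0.869, -0.244, -0.431], [-0.443, 0.006, -0.897]]
contact_force: [0.5, 0.3, 0.4]
finger_gap: 0.0597
```

```bash
python3 look.py w18; python3 mem.py w18 .042 258 215
python3 - <<'E'
from plan import *
R=tool(-14,27);plan(R,np.array([.5242,.2050,.0215]))
E
```

```text
22.8 [0.5332 0.2313 0.083 ] [0.5 0.3 0.4] 0.05968709127287075 
 [[ 0.221  0.97  -0.103]
 [ 0.869 -0.244 -0.431]
 [-0.443  0.006 -0.897]] [-0.97  0.73  0.48  1.63  0.01  1.18 -0.79]
mag frame [-0.0779  0.0013]
yellow 0.031 [ 227  176   56   46 1152] ((524.2974853515625, 206.0234375), (51.977256774902344, 46.144859313964844), 77.19860076904297)
yellow 0.042 [ 227  176   56   46 1152] ((526.8983154296875, 216.01060485839844), (48.97704315185547, 43.4813117980957), 77.19861602783203)
[ 234  189   43   31 1055] [254.91374408 203.70236967]
circle 525.7100830078125 211.2053680419922 17.761821746826172 mean [0.52590212 0.21181321]
offset along x0,jaw: -0.02129418543652166 -0.002326919424540773
rot [-0.69  0.58 -0.01] shift [-0.0098 -0.0281 -0.0618]
```

View pics/w18.png

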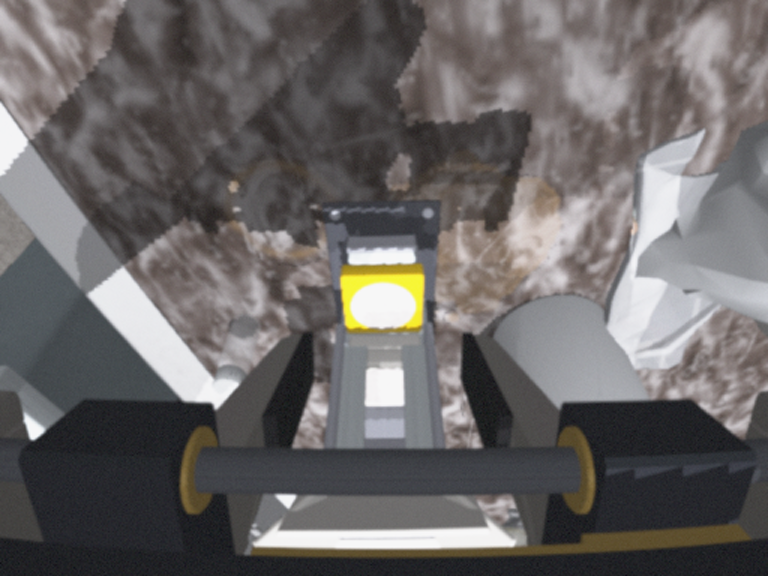

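Emit:
arm_command([
  [-0.17, 0.14, 0, -0.0024, -0.007, -0.015, 0.65],
  [-0.17, 0.14, 0, -0.0024, -0.007, -0.015, 0.65],
  [-0.17, 0.14, 0, -0.0024, -0.007, -0.015, 0.65],
  [-0.17, 0.14, 0, -0.0024, -0.007, -0.015, 0.65],
  [0, 0, 0, 0, 0, 0, 0.65],
  [0, 0, 0, 0, 0, 0, 0.65],
])

```text
clock: 23.35
eef_pos: [0.5236, 0.2061, 0.0209]
orientation: [[0.212, 0.971, -0.111], [0.864, -0.239, -0.443], [-0.457, -0.002, -0.89]]
contact_force: [0.1, 0.3, -0.4]
finger_gap: 0.06
```

```bash
python3 look.py w19; python3 mem.py w19 .042 258 241
```

```text
23.35 [0.5236 0.2061 0.0209] [ 0.1  0.3 -0.4] 0.05998109753983263 
 [[ 0.212  0.971 -0.111]
 [ 0.864 -0.239 -0.443]
 [-0.457 -0.002 -0.89 ]] [-0.94  0.79  0.47  1.69  0.    1.06 -0.79]
mag frame [-0.0511 -0.0019]
yellow 0.031 [ 222  207   75   56 2107] ((524.123779296875, 204.30026245117188), (56.37686538696289, 47.68989562988281), 76.49662780761719)
yellow 0.042 [ 222  207   75   56 2107] ((527.3030395507812, 217.51658630371094), (51.45861053466797, 43.529441833496094), 76.49662017822266)
[ 231  226   58   35 1637] [259.33109346 242.93219304]
circle 525.551513671875 211.0699005126953 17.916065216064453 mean [0.52584315 0.2118648 ]
offset along x0,jaw: 0.005337721896195665 0.0007320218625082065
```

View pics/w19.png

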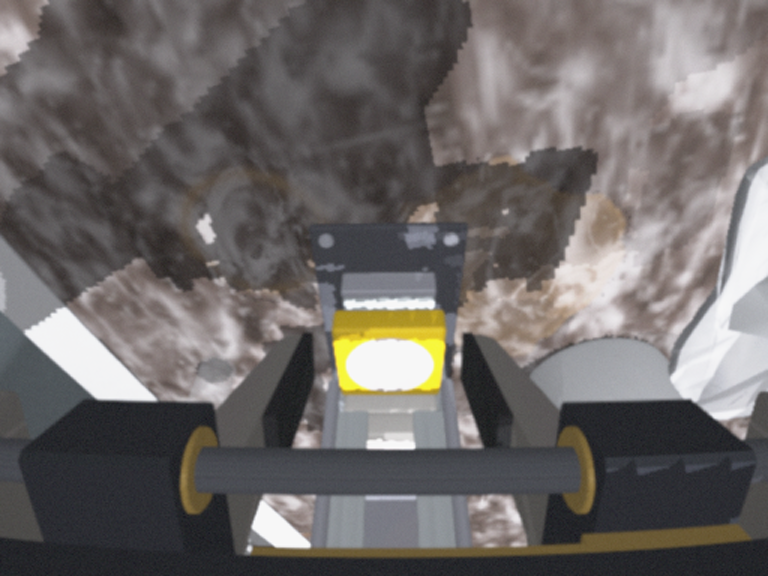

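Centred. Grip and lift.

Emit:
arm_command([
  [0, 0, 0, 0, 0, 0, 0.5],
  [0, 0, 0, 0, 0, 0, 0.4],
  [0, 0, 0, 0, 0, 0, 0.3],
  [0, 0, 0, 0, 0, 0, 0.3],
  [0, 0, 0, 0, 0, 0, 0.3],
  [0, 0, 0, 0, 0, 0, 0.3],
], newtons=15)

```text
clock: 23.9
eef_pos: [0.5227, 0.2057, 0.0197]
orientation: [[0.211, 0.971, -0.111], [0.863, -0.239, -0.444], [-0.458, -0.002, -0.889]]
contact_force: [0.5, 2.0, 6.4]
finger_gap: 0.0437
```

Emit:
arm_command([
  [0, 0, 0, 0, 0, 0.008, 0.3],
  [0, 0, 0, 0.002, 0.009, 0.018, 0.3],
  [0, 0, 0, 0.004, 0.015, 0.03, 0.3],
  [0, 0, 0, 0.004, 0.015, 0.03, 0.3],
  [0, 0, 0, 0, 0.02, 0.02, 0.3],
  [0, 0, 0, 0, 0.02, 0.01, 0.3],
  [0, 0, 0, 0, 0.02, 0.01, 0.3],
  [0, 0, 0, 0, 0.02, 0, 0.3],
  [0, 0, 0, 0, 0, 0, 0.3],
])

```text
clock: 24.65
eef_pos: [0.5308, 0.3289, 0.1447]
orientation: [[0.206, 0.972, -0.111], [0.866, -0.234, -0.442], [-0.456, -0.005, -0.89]]
contact_force: [-1.3, 0.6, -0.5]
finger_gap: 0.0434
```

```bash
python3 look.py w20; python3 mem.py w20 .165 258 241
```

```text
24.65 [0.5308 0.3289 0.1447] [-1.3  0.6 -0.5] 0.04343010746478229 
 [[ 0.206  0.972 -0.111]
 [ 0.866 -0.234 -0.442]
 [-0.456 -0.005 -0.89 ]] [-1.04  0.75  0.47  1.42 -0.01  1.4  -0.85]
mag frame [-0.172  -0.0245]
yellow 0.031 [ 188    0   53   86 3576] ((517.5902709960938, 416.3727111816406), (65.25341033935547, 34.4250602722168), 79.13827514648438)
yellow 0.042 [ 188    0   53   86 3576] ((519.7843017578125, 419.11346435546875), (62.3819694519043, 32.91018295288086), 79.13829803466797)
yellow 0.031 [ 220  208   77   57 2211] ((493.3858337402344, 175.61386108398438), (115.03389739990234, 95.61393737792969), 77.00672912597656)
yellow 0.042 [ 220  208   77   57 2211] ((496.6449890136719, 188.9490966796875), (109.97189331054688, 91.40647888183594), 77.00675964355469)
[ 230  228   57   34 1577] [258.10526316 244.2878884 ]
circle 531.7958984375 332.02899169921875 17.924028396606445 mean [0.53186181 0.33253737]
offset along x0,jaw: 0.003272118831829911 0.00019667083205260824
```

View pics/w20.png

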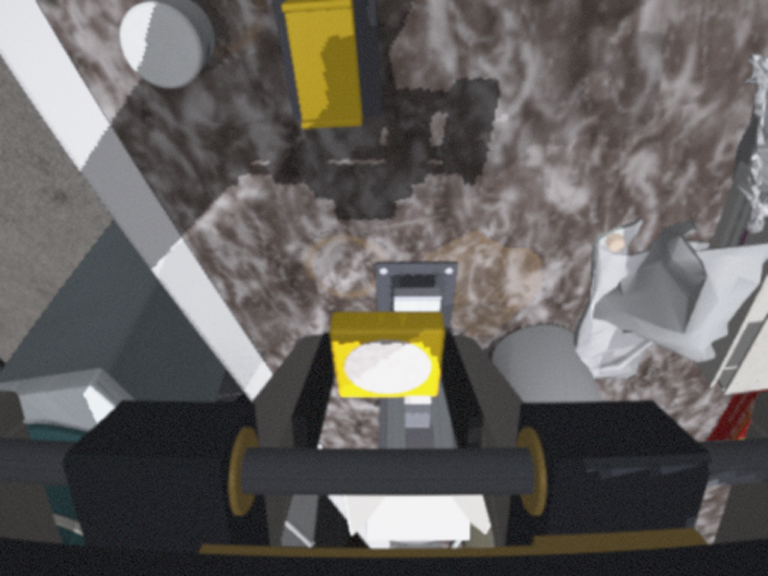

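Emit:
arm_command([
  [0, 0, 0.8, -0.004, 0.022, 0, 0.3],
  [0, 0, 0.8, -0.004, 0.022, 0, 0.3],
  [0, 0, 0.8, -0.003, 0.02, -0.005, 0.3],
  [0, 0, 0.4, -0.003, 0.019, -0.01, 0.3],
  [0, 0, 0, 0, 0, 0, 0.3],
  [0, 0, 0, 0, 0, 0, 0.3],
])

```text
clock: 25.2
eef_pos: [0.517, 0.4058, 0.1285]
orientation: [[0.167, 0.982, -0.093], [0.871, -0.191, -0.453], [-0.462, -0.005, -0.887]]
contact_force: [0.0, -0.5, 0.4]
finger_gap: 0.0434
```

```bash
python3 look.py w21; python3 mem.py w21 .151 258 241
python3 - <<'E'
from plan import *
import pickle
s,c=pickle.load(open("w21.pkl","rb"));save(c,"w21z.png",(200,60,320,280),2.7)
R=tool(-11,27);plan(R,[.5168,.4121,.0197])
E
```

```text
25.2 [0.517  0.4058 0.1285] [ 0.  -0.5  0.4] 0.04342364372412649 
 [[ 0.167  0.982 -0.093]
 [ 0.871 -0.191 -0.453]
 [-0.462 -0.005 -0.887]] [-1.09  0.83  0.44  1.3  -0.04  1.46 -0.9 ]
mag frame [-0.2433 -0.0566]
yellow 0.031 [ 236   95   41   68 2445] ((517.8236083984375, 418.09552001953125), (68.44369506835938, 33.58045196533203), 79.81171417236328)
yellow 0.042 [ 236   95   41   68 2445] ((519.2122192382812, 424.70526123046875), (65.20845031738281, 31.9931697845459), 79.8116455078125)
yellow 0.031 [ 220  208   76   58 2215] ((489.31207275390625, 267.7814636230469), (111.1728286743164, 89.42446899414062), 79.28170013427734)
yellow 0.042 [ 220  208   76   58 2215] ((492.04840087890625, 281.496337890625), (105.91781616210938, 85.19752502441406), 79.28150177001953)
[ 230  226   57   36 1610] [258.16521739 244.06149068]
circle 518.52734375 412.0237731933594 17.79995346069336 mean [0.5185467  0.41269345]
offset along x0,jaw: 0.00640886149743331 0.00029274242588902156
rot [ 0.46 -0.3   0.14] shift [-0.0013  0.0074 -0.1096]
```

View pics/w21z.png

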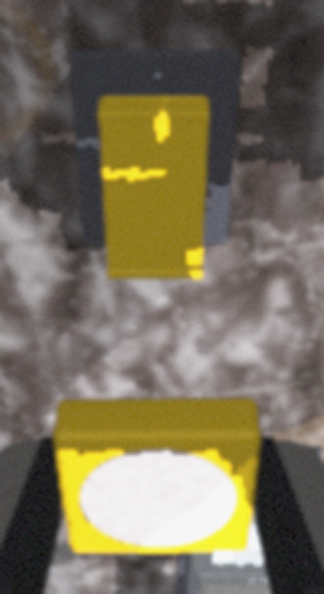

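```bash
python3 - <<'E'
from plan import *
import pickle
s,c=pickle.load(open("w21.pkl","rb"))
f=lambda x,y:(200+x/2.7,60+y/2.7)
y=s["orientation"][:2,1];y=y/np.linalg.norm(y);x=np.array([-y[1],y[0]])
for n,pts,z in [("plate +y",[f(73,52),f(239,50)],.004),("top +y",[f(99,113),f(208,112)],.034),("top -y",[f(107,278),f(203,277)],.034),("casF",[f(57,447),f(258,447)],.1508),("casB",[f(75,552),f(246,552)],.1508)]:
    P=onz(c,pts,z,s)[:,:2];d=P-s["eef_pos"][:2];print(n,P.mean(0).round(4),"x0",(d@x).round(4),"jaw",(d@y).round(4))
E
python3 look.py w21b
```

```text
plate +y [0.5256 0.454 ] x0 [0.0486 0.0494] jaw [-0.0278  0.0261]
top +y [0.5237 0.4474] x0 [0.0419 0.0423] jaw [-0.0179  0.015 ]
top -y [0.5121 0.3859] x0 [-0.0208 -0.0202] jaw [-0.0179  0.0159]
casF [0.5219 0.4295] x0 [0.0241 0.0243] jaw [-0.0209  0.0214]
casB [0.5152 0.391 ] x0 [-0.015  -0.0147] jaw [-0.0198  0.0219]
25.25 [0.5181 0.4047 0.1293] [ 0.2  0.  -0.4] 0.04382384593179506 
 [[ 0.17   0.981 -0.092]
 [ 0.871 -0.193 -0.453]
 [-0.462 -0.004 -0.887]] [-1.09  0.83  0.44  1.3  -0.04  1.46 -0.9 ]
mag frame [-0.2424 -0.0553]
yellow 0.031 [ 235   94   41   68 2459] ((517.7526245117188, 417.839111328125), (68.19987487792969, 33.46969985961914), 79.05692291259766)
yellow 0.042 [ 235   94   41   68 2459] ((519.1934204101562, 424.3805847167969), (64.98826599121094, 31.893539428710938), 79.05693817138672)
yellow 0.031 [ 220  208   76   58 2218] ((490.0406494140625, 265.73150634765625), (111.51139068603516, 89.7332992553711), 79.1805419921875)
yellow 0.042 [ 220  208   76   58 2218] ((492.78656005859375, 279.4359436035156), (106.26022338867188, 85.50764465332031), 79.18055725097656)
```

Emit:
arm_command([
  [0.1, -0.1, 0, -0.0003, 0.0014, -0.018, 0.3],
  [0.1, -0.1, 0, -0.0003, 0.0014, -0.018, 0.3],
  [0.1, -0.1, 0, -0.0003, 0.0014, -0.018, 0.3],
  [0.1, 0, 0, -0.0002, 0.0014, -0.018, 0.3],
  [0, 0, 0, -0.0002, 0.0014, -0.016, 0.3],
  [0, 0, 0, 0, 0, -0.008, 0.3],
  [0, 0, 0, 0, 0, 0, 0.3],
  [0, 0, 0, 0, 0, 0, 0.3],
  [0, 0, 0, 0, 0, 0, 0.3],
])

```text
clock: 26.05
eef_pos: [0.5172, 0.4138, 0.0345]
orientation: [[0.172, 0.981, -0.086], [0.875, -0.192, -0.444], [-0.452, 0.001, -0.892]]
contact_force: [-0.2, 0.4, -0.2]
finger_gap: 0.0435
```

```bash
python3 look.py w22
python3 - <<'E'
from plan import *
import pickle
s,c=pickle.load(open("w22.pkl","rb"));save(c,"w22z.png",(200,130,320,280),4)
R=tool(-11,27);plan(R,[.5168,.4117,.0197])
E
```

```text
26.05 [0.5172 0.4138 0.0345] [-0.2  0.4 -0.2] 0.043531635985576494 
 [[ 0.172  0.981 -0.086]
 [ 0.875 -0.192 -0.444]
 [-0.452  0.001 -0.892]] [-1.09  0.93  0.42  1.32 -0.07  1.32 -0.92]
mag frame [-0.2511 -0.0583]
yellow 0.031 [ 220  173   77   92 3972] ((515.6564331054688, 408.72344970703125), (92.23706817626953, 53.96534729003906), 80.44794464111328)
yellow 0.042 [ 220  173   77   92 3972] ((518.0640258789062, 420.922119140625), (85.01549530029297, 49.74020767211914), 80.44799041748047)
rot [-0.15  0.1   0.06] shift [-0.0004 -0.0023 -0.015 ]
```

View pics/w22z.png

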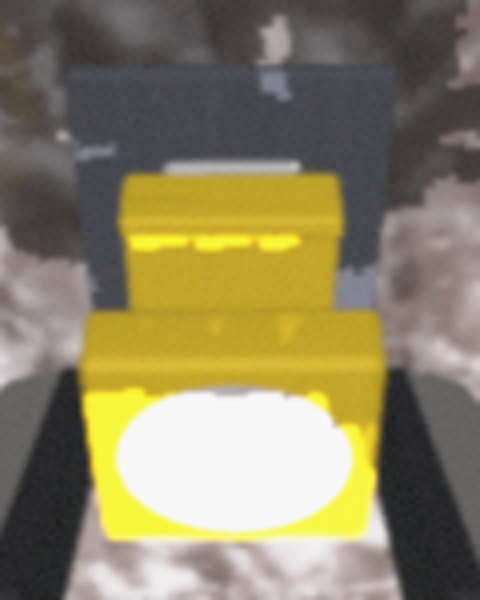

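```bash
python3 mem.py w22 .0568 258 245
python3 - <<'E'
from plan import *
import pickle
s,c=pickle.load(open("w22.pkl","rb"))
f=lambda x,y:(200+x/4,130+y/4)
y=s["orientation"][:2,1];y=y/np.linalg.norm(y);x=np.array([-y[1],y[0]])
for n,pts,z in [("plate +y",[f(68,67),f(396,67)],.004),("stop outer",[f(120,222),f(343,222)],.034),("stop inner",[f(126,238),f(336,238)],.034),("casFbottom",[f(84,313),f(382,313)],.0448),("casB",[f(104,540),f(370,540)],.0568)]:
    P=onz(c,pts,z,s)[:,:2];d=P-s["eef_pos"][:2];print(n,P.mean(0).round(4),"x0",(d@x).round(4),"jaw",(d@y).round(4))
E
```

```text
[ 229  227   59   36 1666] [258.06482593 244.25810324]
circle 518.3534545898438 419.259521484375 17.95240592956543 mean [0.51841485 0.41997393]
offset along x0,jaw: 0.005559092871233163 6.773245870716663e-05
plate +y [0.5252 0.4548] x0 [0.0417 0.0417] jaw [-0.027  0.027]
stop outer [0.5236 0.4472] x0 [0.034 0.034] jaw [-0.0169  0.0166]
stop inner [0.5229 0.4441] x0 [0.0308 0.0308] jaw [-0.0161  0.0158]
casFbottom [0.5222 0.4388] x0 [0.0255 0.0255] jaw [-0.022   0.0222]
casB [0.515  0.3985] x0 [-0.0154 -0.0155] jaw [-0.0211  0.0227]
```

Emit:
arm_command([
  [0, 0, 0, -0.0002, -0.0011, -0.004, 0.3],
  [0, 0, 0, -0.0002, -0.0011, -0.004, 0.3],
  [0, 0, 0, 0, 0, -0.003, 0.3],
  [0, 0, 0, 0, 0, -0.0015, 0.3],
  [0, 0, 0, 0, 0, 0, 0.3],
  [0, 0, 0, 0, 0, 0, 0.3],
])

```text
clock: 26.6
eef_pos: [0.516, 0.4114, 0.0208]
orientation: [[0.171, 0.981, -0.087], [0.875, -0.192, -0.445], [-0.453, -0.0, -0.892]]
contact_force: [-0.5, -0.0, -0.6]
finger_gap: 0.0435
```

Emit:
arm_command([
  [0, 0, 0, 0, 0, -0.0007, 0.3],
  [0, 0, 0, 0, 0, -0.0005, 0.3],
  [0, 0, 0, 0, 0, 0, 0.3],
  [0, 0, 0, 0, 0, 0, 0.3],
])

```text
clock: 26.93
eef_pos: [0.5161, 0.4115, 0.0199]
orientation: [[0.171, 0.981, -0.087], [0.875, -0.192, -0.444], [-0.453, 0.0, -0.892]]
contact_force: [0.3, 0.3, -0.2]
finger_gap: 0.0438
```

Emit:
arm_command([
  [0, 0, 0, 0, 0, -0.0006, 0.3],
  [0, 0, 0, 0, 0, 0, 0.3],
  [0, 0, 0, 0, 0, 0, 0.3],
])

```text
clock: 27.18
eef_pos: [0.5161, 0.4116, 0.0197]
orientation: [[0.171, 0.981, -0.087], [0.875, -0.192, -0.444], [-0.453, 0.0, -0.892]]
contact_force: [-0.6, -0.1, 2.9]
finger_gap: 0.0437
```

Contact (2.9 N). Release.

Emit:
arm_command([
  [0, 0, 0, 0, 0, 0, 0.3],
  [0, 0, 0, 0, 0, 0, 0.48],
  [0, 0, 0, 0, 0, 0, 0.52],
  [0, 0, 0, 0, 0, 0, 0.6],
  [0, 0, 0, 0, 0, 0, 0.62],
  [0, 0, 0, 0, 0, 0, 0.62],
  [0, 0, 0, 0, 0, 0, 0.62],
], newtons=5)

```text
clock: 27.77
eef_pos: [0.516, 0.4113, 0.0189]
orientation: [[0.171, 0.981, -0.087], [0.875, -0.192, -0.444], [-0.453, -0.0, -0.892]]
contact_force: [-0.2, 0.2, -0.2]
finger_gap: 0.057
```

```bash
python3 look.py w23; python3 mem.py w23 .042 258 245
```

```text
27.7667 [0.516  0.4113 0.0189] [-0.2  0.2 -0.2] 0.05698821053755348 
 [[ 0.171  0.981 -0.087]
 [ 0.875 -0.192 -0.444]
 [-0.453 -0.    -0.892]] [-1.08  0.95  0.41  1.33 -0.07  1.3  -0.93]
mag frame [-0.2484 -0.0589]
yellow 0.031 [ 221  187   76   78 3403] ((517.4486083984375, 418.45465087890625), (73.20848846435547, 47.625953674316406), 78.99240112304688)
yellow 0.042 [ 221  187   76   78 3403] ((519.907958984375, 431.128662109375), (66.75244140625, 43.42600631713867), 78.99236297607422)
[ 229  228   59   36 1694] [258.34120425 245.19421488]
circle 517.1550903320312 416.7625427246094 18.120502471923828 mean [0.51735833 0.41753588]
offset along x0,jaw: 0.0055766049201059886 0.00013347252754639487
```

View pics/w23.png

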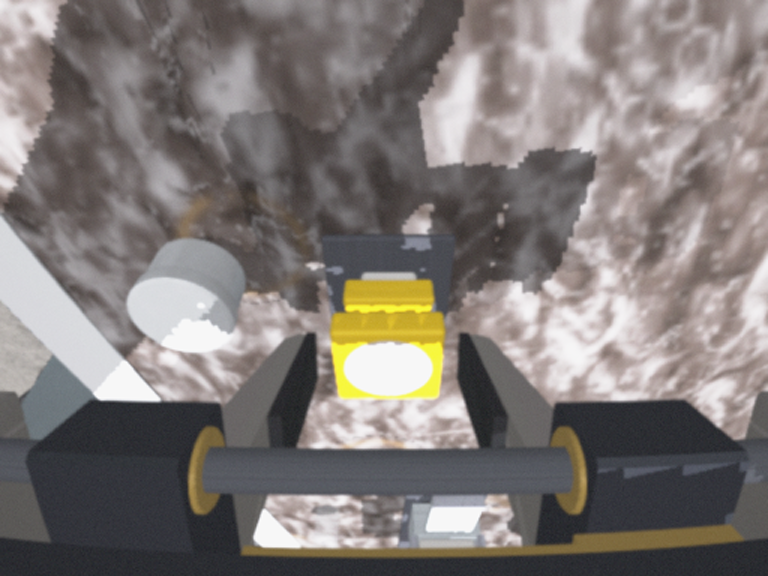

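Placed (~1 mm from the stand's centre). Retreat and check everything.

Emit:
arm_command([
  [0, 0, 0, 0.0009, 0.0045, 0.009, 0.62],
  [0, 0, 0, 0.0009, 0.0045, 0.009, 0.62],
  [0, 0, 0, 0.0017, 0.009, 0.018, 0.62],
  [0, 0, 0, 0.002, 0.01, 0.025, 0.62],
  [0, 0, 0, 0, 0, 0.035, 0.62],
  [0, 0, 0, 0, 0, 0.035, 0.62],
  [0, 0, 0, 0, 0, 0.035, 0.62],
  [0, 0, 0, 0, 0, 0.035, 0.62],
  [0, 0, 0, 0, 0, 0.02, 0.62],
  [0, 0, 0, 0, 0, 0, 0.62],
  [0, 0, 0, 0, 0, 0, 0.62],
])

```text
clock: 28.73
eef_pos: [0.5222, 0.4404, 0.2427]
orientation: [[0.172, 0.981, -0.084], [0.877, -0.192, -0.441], [-0.449, 0.002, -0.894]]
contact_force: [0.3, -0.3, -0.1]
finger_gap: 0.0566
```

```bash
python3 look.py w24
python3 - <<'E'
from h import *
c=camera("scene");save(c,"s24.png",(130,130,340,290),3.7)
E
```

```text
28.7333 [0.5222 0.4404 0.2427] [ 0.3 -0.3 -0.1] 0.05656802063237931 
 [[ 0.172  0.981 -0.084]
 [ 0.877 -0.192 -0.441]
 [-0.449  0.002 -0.894]] [-1.1   0.78  0.46  1.12 -0.03  1.67 -0.89]
mag frame [-0.278  -0.0599]
yellow 0.031 [239  84  37  50 951] ((517.1317138671875, 417.500732421875), (66.96156311035156, 45.176475524902344), 78.92974090576172)
yellow 0.042 [239  84  37  50 951] ((518.2005615234375, 422.95611572265625), (64.852294921875, 43.753421783447266), 78.9296646118164)
```

View pics/s24.png

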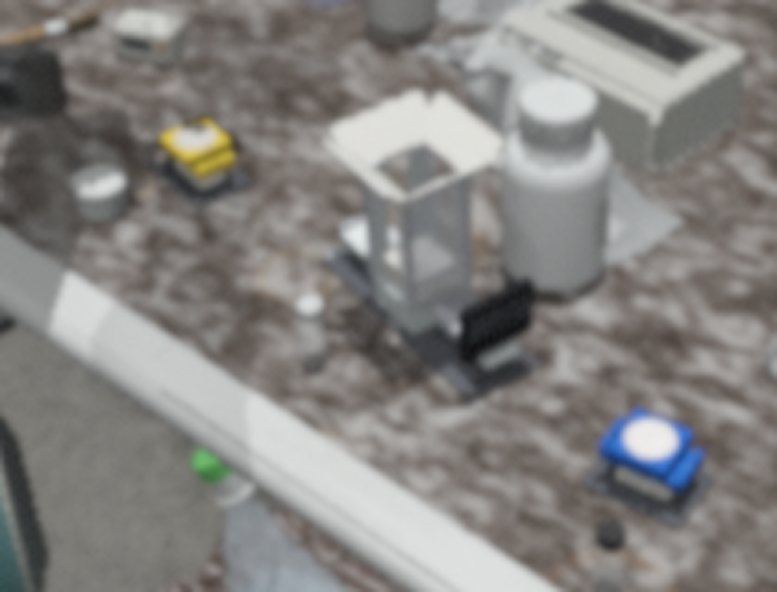

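View pics/w24.png

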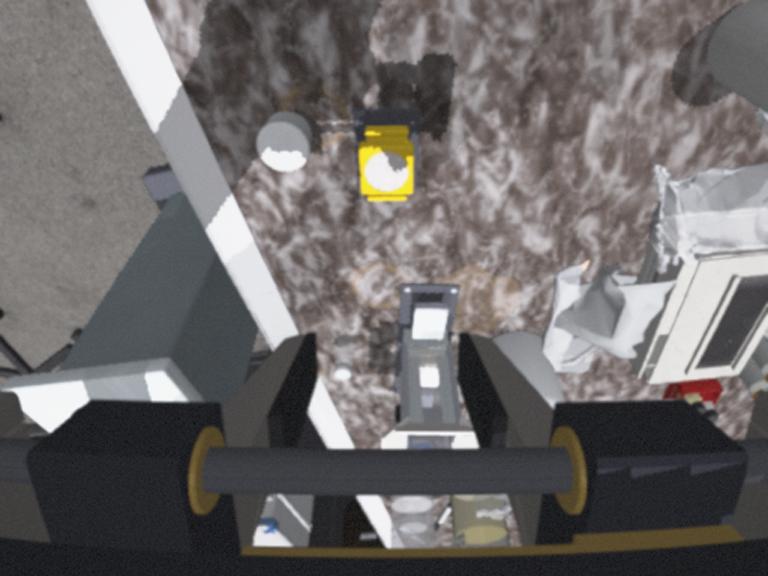

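Run:
```python
from h import *
import pickle
a=pickle.load(open("scene.pkl","rb"));b=camera("scene");t0=pickle.load(open("top.pkl","rb"));t=camera("top")
f=lambda c,b:cv2.resize(cv2.cvtColor(c["color"],cv2.COLOR_RGB2BGR)[b[1]:b[3],b[0]:b[2]],(390,290),interpolation=cv2.INTER_CUBIC)
B=(215,150,281,240-41);B=(215,170,295,230);T=(200,160,270,212)
cv2.imwrite("pics/cmp.png",np.vstack([np.hstack([f(a,B),f(b,B)]),np.hstack([f(t0,T),f(t,T)])]))
# predicted pixel of top face centre of top white (z .054 lowered; .078 start) in top view and scene
for c in (t,b): print(proj(c,[[.513,.156,.054],[.513,.156,.078]]))
```

```text
[[231.50111566 198.20796001]
 [231.0797054  196.0759927 ]]
[[242.95948883 198.30676194]
 [242.66623717 191.65433349]]
```

View pics/cmp.png

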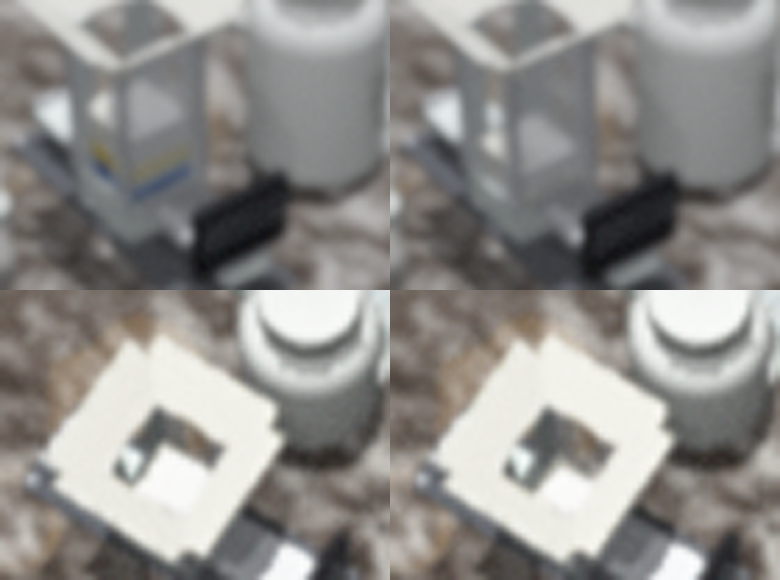

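```bash
python3 -c "
from plant import ticket
print(ticket.hand_in())"
```

```text
the job is handed in; nothing more can be done
None
```

I pushed the slide twice. The blue and then the yellow cassette were taken from the landing, lowered onto their stands until the wrist felt contact, and only then let go. The job was handed in at about 29 s of the 72 s allowed; no verdict came back.

My last checks:
- **Placement:** both cassettes lie flat and square between the stops. By the wrist camera, each centre is about 1 to 1.5 mm from its stand's centre.
- **Magazine:** the two white cassettes have dropped by two places. They moved about 6.6 px in the scene view, which matches the predicted 24 mm. The slide bar is back at its starting position in the picture.
- **Bystanders:** the bottle, the two vials and the tin stand where they were in the last scene picture. I did not look at the beaker again; the hand never came close to it.

A few things did not go exactly as planned:
- I let go of the blue cassette on the landing and gripped it again at a 27° lean instead of 38°, so that the hand would clear the hopper when placing it.
- The blue cassette met its stand with about 12 N for a moment, more than intended; the yellow one met its stand with about 3 N.
- The wrist camera's estimates of where the cassette sat in the grip varied by about 2 to 4 mm between views. I therefore lined up cassette and stand in the same picture before each final lowering.

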